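# Pack out the lock vise and hold the padlock nipped

### The arm

A 7-joint arm with a two-finger parallel gripper is mounted at the origin on the work surface. World frame = base frame: x ahead of the robot, y to its left, z up, the work surface at z = 0. Lengths are in m, angles in rad, forces in N, time in s.
With the tool pointing down it reaches from about 0.35 to 0.9 m from the base axis. Payload 8.1 kg.
Tool frame: the origin (TCP) lies at the very end of the fingers, on their centre line; the grasp point (between the pads) lies 19 mm behind it; z points along the fingers, y is the line along which they close (so a half turn about z gives the same grasp; the last joint's range is limited). The gripper opens to 92 mm and grips with 3 to 60 N. Pads are 19 mm wide; open, the fingers measure 130 mm over their backs; the gripper's body (75 mm by 190 mm) begins 47 mm behind the grasp point.
Start: joints at [-1.352, 0.434, 0.025, 1.573, -0.012, 1.134, -0.075], TCP at [0.198, 0.593, 0.227] pointing down, gripper open.
Joint ranges: [-2.62, 2.62], [-0.44, 2.09], [-1.27, 1.32], [0.08, 2.57], [-1.32, 4.46], [0.12, 2], [-2.74, 2.74]. Speed limits (rad/s): [2.22, 2.22, 3.01, 3.01, 3.14, 3.14, 3.14].

### API

Orientations are given as a rotation vector (axis times angle).
In Python, from cell import arm gives the robot as it stands.
- The arm moves only by the tool drive_tool, never from a script. Its argument "targets" is a list of rows, each a list of 7 numbers: the turn, a rotation vector about the world's x, y, z in units of 5 degrees (1.0 is 5 degrees), then the shift along the world's x, y, z in units of 40 mm (1.0 is 40 mm), then the opening, from 0 (shut) to 1 (fully open). In form: [[wx, wy, wz, dx, dy, dz, fingers], ...]. A call has 1 to 5 rows; each row is the pose to reach, as a shift and turn from the pose commanded when the call began; what a row does not reach only later rows make up. A row lasts 1/10 s, in which the tool goes at most 50 mm and 8.59 degrees, less where a joint would pass 70% of its speed; a pose out of reach is approached as far as the arm can. A call with a gripper value outside its range is refused whole. The fingers move at their own pace and stop on an object; "force" is the grip in N (left out, the last holds). Time passes only in rows, so rows that repeat a pose let the fingers close. It gives the time, the measured TCP pose, the force, the opening and the grip force at its end, in the units of the state.
- arm.observe(): the state, without advancing time (a new reading comes with each control period).
- arm.get_image(name): name is "scene" or "top"; returns a dict with "pixels" (384x512x3 uint8, red, green, blue), "intrinsics" (3x3 intrinsics, pixels), "rvec" (rotation vector, rad) and "tvec" (3), from world to camera coordinates, as OpenCV has them. Camera axes: x right, y down, z forward; pixel columns grow to the right and rows downward; lengths in m; the calibration is good to about 2 mm. A picture is of the moment at which its call begins. There is no depth.
- arm.sign_off(): hands the job in; it is judged then, once.
The state is a dict: "clock": time; "joints": joint angles; "dq": joint speeds; "joint_efforts": joint torques, N m; "position": TCP position; "ee_rot": TCP orientation; "force": force on the tool from outside, world axes, zero at the start; "ft_torque": the same for the moment, N m; "width": opening from 0.0 (shut) to 1.0 (fully open); "gripper_force": force on a finger pad.
Only numpy, scipy, OpenCV 4.12 (cv2) and the standard library are available. Lean on these libraries where they do the work, as an engineer would, in place of code of your own. Each camera call takes 0.05 s, during which the arm holds its last target. There are 200 camera calls.

### The job

The jaw of the small lock vise cannot close far enough to grip the brass padlock standing in it. Draw steel packing plates up out of the slotted rack, one at a time, and drop them upright, midway along the jaws, into the gap between the padlock and the sliding jaw, right down on the vise bed, trying the jaw by pushing it in until it nips the whole stack before reaching its own stop; use no more plates than that takes, and leave the others in the rack. Finish while holding: keep pushing firmly on the back of the sliding jaw so that back jaw, padlock, plates and jaw stay pressed together, and leave the other things on the bench alone.

Things in the scene. Friction and masses are not known exactly. Their poses are not given: they have to be found in the camera images.
- vise: Fixed dark steel vise bed, 74 mm wide (x) by 170 mm long (y from -63 to +107 mm), its top 14 mm above the bench. Origin on the bench surface, in the middle of the width. The jaws close along its y axis: back jaw on the -y side, sliding jaw on the +y side.
- backjaw: Fixed steel block on the bed, 46 mm (x) by 14 mm (y) by 38 mm high; origin at the centre of its underside, which lies on the bed; axes parallel to the vise's. It cannot be moved; its distance from the sliding jaw differs from one start to the next (29 to 41 mm between faces with the jaw open).
- jaw_back (a point): Centre of the back (+y) face of the steel sliding jaw, the face to push; 34 mm above the bench. The jaw block is 46 mm (x) by 16 mm (y), from 16 to 52 mm above the bench, nothing stands behind it and the bed there is flat. It moves with the jaw; push it in the vise's -y direction.
- jaw_face (a point): Centre of the gripping (-y) face of the sliding jaw, 34 mm above the bench. It moves with the jaw.
- jaw (a joint): How far the sliding jaw is pushed in, m: 0 = open, 0.013 = its hard stop. A light spring (2 N open, 4 N at the stop) pushes it back open whenever it is let go, so it starts open and does not stay shut by itself.
- padlock_center (a point): Centre of the loose brass padlock (0.18 kg) standing on the vise bed against the back jaw: body 40 mm (x) by 14 mm (y, the way the jaws close) by 34 mm high; its shackle sticks out level 26 mm past the -x end. Its axes start about parallel to the vise's.
- plate0_center (a point): Centre of the first loose steel packing plate (0.09 kg), all three alike: 40 mm wide (x) by 8 mm thick (y) by 46 mm high (z), standing upright in the rack; its underside starts 6 mm and its top 52 mm above the bench. Standing on the vise bed its top is 60 mm above the bench, 8 mm above the jaws.
- plate1_center (a point): Centre of the second loose steel packing plate (0.09 kg), all three alike: 40 mm wide (x) by 8 mm thick (y) by 46 mm high (z), standing upright in the rack; its underside starts 6 mm and its top 52 mm above the bench. Standing on the vise bed its top is 60 mm above the bench, 8 mm above the jaws.
- plate2_center (a point): Centre of the third loose steel packing plate (0.09 kg), all three alike: 40 mm wide (x) by 8 mm thick (y) by 46 mm high (z), standing upright in the rack; its underside starts 6 mm and its top 52 mm above the bench. Standing on the vise bed its top is 60 mm above the bench, 8 mm above the jaws.
- rack: Fixed grey plastic rack, 60 mm (x) by 136 mm (y), slot walls 28 mm high; three slots 45 mm apart along y, each 10 mm wide and 46 mm long (x), floor 6 mm above the bench. The plates stick out 24 mm above it. Origin at the centre of its underside.
- driver: Bystander: screwdriver, 170 mm long, lying on the bench; leave alone.
- jar: Bystander: amber glass jar, 48 mm wide, 60 mm high; leave alone.
- oldlock: Bystander: steel padlock lying flat, body 44 by 40 by 18 mm; leave alone.
There are look-alikes about, which are no part of the job. What is shaped like the part that bears plate1_center but green is not meant.

How it is judged:
By the outcome, as a careful person would: the job done as asked, in the order asked, and still so for the second after the job is handed in, while the arm keeps its last pose, push and grip.
It also fails if it takes over 72 s, if anything falls off the work surface, if the arm or the gripper's body presses on something with over 40 N, if the wrist force passes 120 N, or if a joint passes its speed limit or range.

## Working session

There is one attempt and no reset: what is moved stays moved. The work goes in short steps, Python scripts to look and compute and a tool call to move; the robot and the scene stay as the last step left them, time stands still between calls to the robot, and variables do not carry over. Pictures are saved under pics/ and viewed, at most 10 in all, crops included, and the job is handed in when it is done.

Besides the shell and the picture viewer there is one more tool, called after "Call:" as a command line: name --pt "numbers of a row" for each row, then --argument value for the rest. drive_tool: Moves the arm, as the interface text tells. Its arguments: {"type":"object","properties":{"targets":{"type":"array"},"force":{"type":"number"}},"required":["targets"]}

```bash
mkdir -p pics
cat > h.py <<'E'
import numpy as np, cv2
from cell import arm
def shot(name,f):
    d=arm.get_image(name); np.savez('pics/'+f+'.npz',**{k:np.array(v) for k,v in d.items()})
    cv2.imwrite('pics/'+f+'.png',d['pixels'][:,:,::-1]); return d
def load(f): return np.load('pics/'+f+'.npz')
def px2w(d,uv,z):
    R=cv2.Rodrigues(np.array(d['rvec'],float))[0]; t=np.array(d['tvec'],float).ravel()
    r=R.T@np.linalg.inv(d['intrinsics'])@np.array([uv[0],uv[1],1.]); c=-R.T@t
    return c+r*(z-c[2])/r[2]
def w2px(d,P):
    return cv2.projectPoints(np.array(P,float).reshape(-1,3),np.array(d['rvec'],float),np.array(d['tvec'],float),np.array(d['intrinsics'],float),None)[0].reshape(-1,2)
E
python3 - <<'E'
from h import *
a=shot('top','t0');b=shot('scene','s0')
for n in('t0','s0'):
    d=load(n);R=cv2.Rodrigues(d['rvec'])[0];print(n,(-R.T@d['tvec'].ravel()).round(3),d['intrinsics'][0,0])
print(arm.observe())
im=np.hstack([a['pixels'],b['pixels']])
E
```

```text
t0 [0.454 0.    1.467] 496.8728398163732
s0 [1.191 0.76  0.723] 467.5579551795713
{'clock': 0.1, 'joints': array([-1.35158218,  0.43514563,  0.02499032,  1.57400743, -0.01159669,
        1.13397717, -0.07511003]), 'dq': array([ 6.33470181e-04, -2.09510562e-03, -7.86759659e-04, -1.85360006e-03,
       -4.05956403e-04, -2.99970637e-05, -3.29890374e-04]), 'joint_efforts': array([ 4.34042755e-03, -6.69131327e+01,  9.88642238e-01, -3.15143359e+01,
       -6.04127557e-02,  3.75605409e-02,  3.70997850e-05]), 'position': array([0.19759742, 0.59246598, 0.22602789]), 'ee_rot': array([-5.03456463e-01, -3.10090081e+00,  2.18316573e-03]), 'force': array([ 0.79692088,  0.49169532, -0.53070428]), 'ft_torque': array([ 0.0071675 , -0.01433458, -0.02518126]), 'gripper_force': 0.0, 'width': 0.998501533534216}
```

View pics/t0.png

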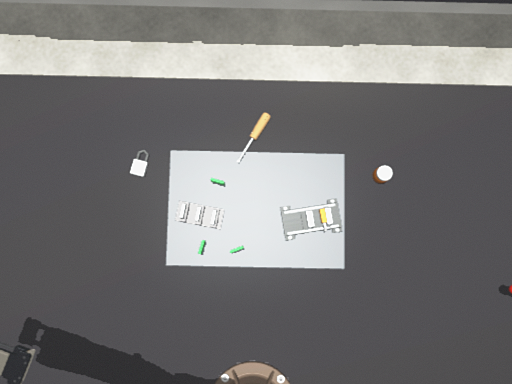

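View pics/s0.png

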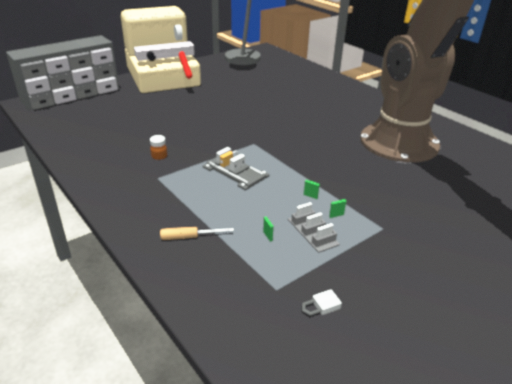

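The top view shows the rack at (200,215) holding three grey plates, and the vise at (311,219) with the yellow padlock at (326,215). Three green look-alikes lie loose at (217,182), (202,247) and (237,250). The plates meant are the grey steel ones in the rack at about (183,211), (199,214) and (215,217). I'll confirm this in an enlarged crop.

Run:
```python
from h import *
im=cv2.imread('pics/t0.png')
a=cv2.resize(im[190:240,168:232],None,fx=12,fy=12,interpolation=cv2.INTER_CUBIC)[:300*2]
b=cv2.resize(im[190:246,272:348],None,fx=10,fy=10,interpolation=cv2.INTER_CUBIC)
a=cv2.resize(im[196:234,168:234],(792,456),interpolation=cv2.INTER_CUBIC)
a=cv2.resize(im[196:232,170:230],(480,288),interpolation=cv2.INTER_CUBIC)
b=cv2.resize(im[195:234,276:346],(560,312),interpolation=cv2.INTER_CUBIC)
c=np.zeros((600,560,3),np.uint8);c[:288,:480]=a;c[288:]=b
cv2.imwrite('pics/c1.png',c)
```

```text
(no output)
```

View pics/c1.png

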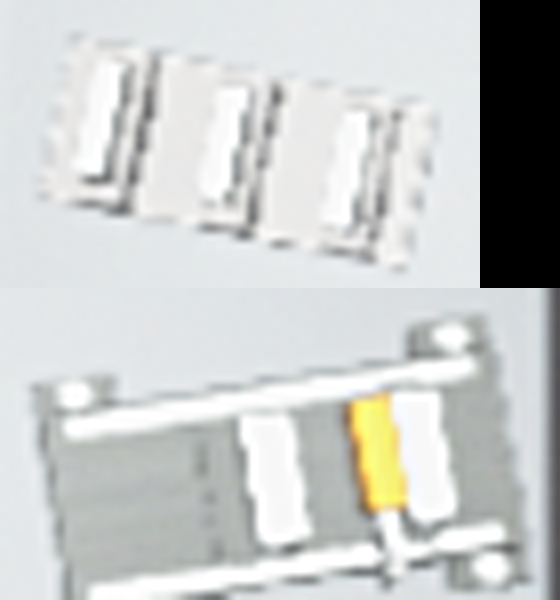

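The crop confirms three grey steel plates in the rack slots, with no green one among them. In the vise, the padlock (yellow) is against the back jaw on the right, and the sliding jaw is the white block at the left, about (310,221). The gap is between them.

```bash
cat > m.py <<'E'
from h import *
def rects(d,box,z,mask,S=8,amin=10):
    x0,y0,x1,y1=box; im=d['pixels'][y0:y1,x0:x1]
    big=cv2.resize(im,None,fx=S,fy=S,interpolation=cv2.INTER_CUBIC)
    m=mask(big.astype(int)).astype(np.uint8)
    n,l,st,_=cv2.connectedComponentsWithStats(m)
    for i in range(1,n):
        if st[i,4]<amin*S*S: continue
        c=np.argwhere(l==i)[:,::-1]
        uv=(c+.5)/S-.5+[x0,y0]
        W=np.array([px2w(d,p,z)[:2] for p in uv[::3]])
        (cx,cy),(w,h),a=cv2.minAreaRect((W*1000).astype(np.float32))
        print('px',uv.mean(0).round(1),'centroid',(W.mean(0)*1000).round(1),'rect',round(cx,1),round(cy,1),'size',round(w,1),round(h,1),'ang',round(a,1))
E
python3 - <<'E'
from m import *
d=load('t0')
for th in(235,245):
    print(th); rects(d,(170,196,230,232),.052,lambda b:b.min(2)>th)
for th in (235,):
    print('vise');rects(d,(276,195,346,234),.052,lambda b:b.min(2)>th)
print('lock');rects(d,(276,195,346,240),.048,lambda b:(b[...,0]-b[...,2]>90))
# crops pts
def c1(u,v,z): return px2w(d,(170+(u+.5)/8-.5,196+(v+.5)/8-.5),z)*1000
def c2(u,v,z): return px2w(d,(276+(u+.5)/8-.5,195+(v-288+.5)/8-.5),z)*1000
for p in [(75,35),(437,105),(405,270),(40,195)]: print('rack',c1(*p,.028).round(1))
for p in [(65,430),(475,367),(90,592),(503,532)]: print('rail',c2(*p,.02).round(1))
E
```

```text
235
px [181.6 210.1] centroid [549.6 212.5] rect 549.8 212.4 size 11.3 41.7 ang 78.9
px [204.6 216.2] centroid [533.3 146.7] rect 535.3 146.1 size 11.8 57.7 ang 87.6
px [197.  213.2] centroid [541.4 168.3] rect 541.5 168.3 size 12.0 40.8 ang 80.1
px [220.  218.5] centroid [527.9 102.5] rect 528.0 102.2 size 10.2 58.9 ang 81.6
px [212.4 216.6] centroid [532.7 124.3] rect 533.3 124.2 size 12.7 41.2 ang 79.7
245
px [181.9 210.3] centroid [549.  211.8] rect 549.3 211.8 size 9.1 38.6 ang 78.5
px [197.3 213.3] centroid [541.4 167.5] rect 541.4 167.5 size 9.3 39.2 ang 80.5
px [212.8 216.6] centroid [532.8 123.3] rect 533.3 123.2 size 9.6 39.6 ang 80.4
vise
px [308.  208.4] centroid [ 562.1 -147.7] rect 562.7 -150.9 size 7.5 147.1 ang 10.4
px [328.6 215.4] centroid [ 543.3 -206.6] rect 543.3 -206.6 size 45.7 16.1 ang 9.8
px [309.9 218.2] centroid [ 534.  -153.3] rect 534.3 -153.2 size 46.4 18.2 ang 9.7
px [329.9 226. ] centroid [ 513.1 -210.8] rect 517.5 -212.4 size 21.3 40.8 ang 19.6
px [304.5 230.4] centroid [ 498.9 -138.6] rect 498.8 -139.4 size 7.9 102.9 ang 9.6
lock
px [322.7 215.2] centroid [ 543.6 -190.4] rect 543.6 -190.7 size 40.4 15.9 ang 11.2
rack [580.4 225.   28. ]
rack [557.8  93.   28. ]
rack [497.9 102.9  28. ]
rack [522.1 235.4  28. ]
rail [551.4 -80.2  20. ]
rail [ 577.7 -229.8   20. ]
rail [492.7 -90.2  20. ]
rail [ 517.6 -240.3   20. ]
```

Call:
drive_tool --pt "0 0 -1.6 0.65 -0.9 -0.1 0.65" --pt "0 0 -3.2 1.3 -1.8 -0.2 0.65" --pt "0 0 -4.8 1.95 -2.7 -0.3 0.65" --pt "0 0 -6.4 2.6 -3.6 -0.4 0.65" --pt "0 0 -8 3.25 -4.5 -0.5 0.65" --force 25

```text
clock: 0.6
position: [0.3283, 0.4112, 0.2064]
ee_rot: [-1.541, -2.737, 0.0]
force: [0.9, 0.5, -0.1]
width: 0.662
gripper_force: 0.0
```

Call:
drive_tool --pt "0 0 -1.2 0.65 -0.92 -0.25 0.65" --pt "0 0 -2.4 1.3 -1.84 -0.5 0.65" --pt "0 0 -3.6 1.95 -2.76 -0.75 0.65" --pt "0 0 -4.8 2.6 -3.68 -1 0.65" --pt "0 0 -6 3.25 -4.6 -1.25 0.65"

```text
clock: 1.1
position: [0.4583, 0.2273, 0.1563]
ee_rot: [-2.196, -2.247, 0.0]
force: [0.9, 0.6, 0.0]
width: 0.651
gripper_force: 0.0
```

Call:
drive_tool --pt "0 0 -0.8 0.6 -0.9 -0.5 0.65" --pt "0 0 -1.6 1.25 -1.75 -0.9 0.65" --pt "0 0 -2.35 1.87 -2.61 -1.3 0.65" --pt "0 0 -2.35 1.87 -2.61 -1.5 0.65" --pt "0 0 -2.35 1.87 -2.61 -1.5 0.65"

```text
clock: 1.6
position: [0.5318, 0.1232, 0.0953]
ee_rot: [-2.412, -2.012, 0.005]
force: [-0.4, 0.6, 0.4]
width: 0.654
gripper_force: 0.0
```

Call:
drive_tool --pt "0 0 0 0.03 -0.01 -0.6 0.65" --pt "0 0 0 0.03 -0.01 -1.2 0.65" --pt "0 0 0 0.03 -0.01 -1.34 0.65" --pt "0 0 0 0.03 -0.01 -1.34 0.55" --pt "0 0 0 0.03 -0.01 -1.34 0.2"

```text
clock: 2.1
position: [0.534, 0.1249, 0.0441]
ee_rot: [2.409, 2.017, 0.002]
force: [0.5, 0.1, 0.3]
width: 0.524
gripper_force: 0.0
```

Call:
drive_tool --pt "0 0 0 0 0 0 0.2" --pt "0 0 0 0 0 0 0.2" --pt "0 0 0 0 0 0 0.2"

```text
clock: 2.4
position: [0.5342, 0.1245, 0.0442]
ee_rot: [2.41, 2.015, 0.003]
force: [-1.7, 0.6, 8.2]
width: 0.426
gripper_force: 25.0
```

Call:
drive_tool --pt "0 0 0 0 0 0.3 0.2" --pt "0 0 0 0 0 0.8 0.2" --pt "0 0 0 0 0 1.4 0.2" --pt "0 0 0 0 0 2 0.2" --pt "0 0 0 0 0 2 0.2" --force 35

```text
clock: 2.9
position: [0.5358, 0.1243, 0.1268]
ee_rot: [2.409, 2.013, 0.008]
force: [0.0, -0.2, 0.5]
width: 0.425
gripper_force: 35.0
```

Run:
```python
from h import *
d=shot('scene','s1'); o=arm.observe(); p=o['position']; print(p,o['ee_rot'],o['width'],o['force'])
u=w2px(d,p)[0].astype(int);print(u)
r=d['pixels'][u[1]-50:u[1]+40,u[0]-60:u[0]+60,::-1]
cv2.imwrite('pics/c2.png',cv2.resize(r,None,fx=6,fy=6,interpolation=cv2.INTER_CUBIC))
```

```text
[0.53483914 0.12435032 0.12513184] [2.40921082 2.0144852  0.00554071] 0.4246916017207666 [-0.57989217  0.79486628 -1.4311821 ]
[306 180]
```

View pics/c2.png

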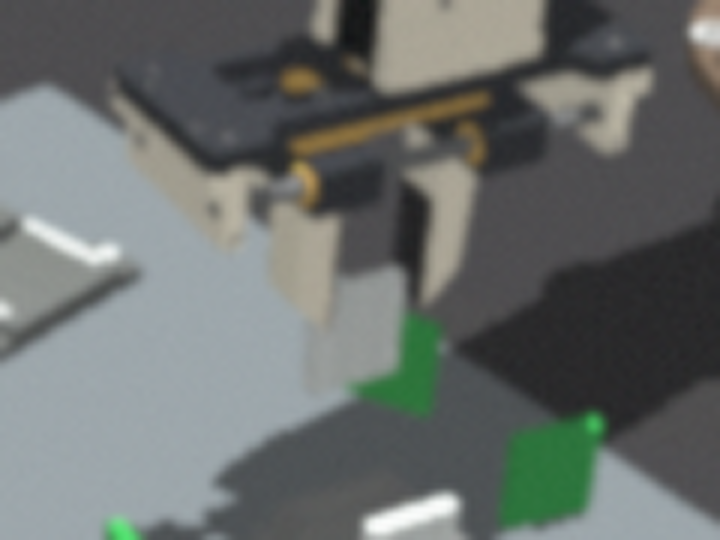

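The plate is held upright in the fingers, at crop position (360,330). The other two plates stay in the rack.

Call:
drive_tool --pt "0 0 0.5 0 -0.7 0 0.2" --pt "0 0 1.2 0 -1.7 0 0.2" --pt "0 0 2 0.05 -2.8 0 0.2" --pt "0 0 2.7 0.05 -3.9 0 0.2" --pt "0 0 3.4 0.08 -5 0 0.2"

```text
clock: 3.45
position: [0.536, -0.0774, 0.1225]
ee_rot: [-2.082, -2.352, 0.001]
force: [1.8, 0.2, -1.5]
width: 0.426
gripper_force: 35.0
```

Call:
drive_tool --pt "0 0 0.4 0 -1.1 0 0.2" --pt "0 0 0.65 0 -2 -0.1 0.2" --pt "0 0 0.65 0 -2.59 -0.3 0.2" --pt "0 0 0.65 0 -2.59 -0.5 0.2" --pt "0 0 0.65 0 -2.59 -0.5 0.2"

```text
clock: 3.95
position: [0.5355, -0.1793, 0.1014]
ee_rot: [-2.018, -2.404, 0.002]
force: [-0.3, 1.3, -0.3]
width: 0.422
gripper_force: 35.0
```

```bash
cat > st.py <<'E'
from h import *
o=arm.observe();p=o['position']*1000;e=o['ee_rot']
a=np.degrees(np.arctan2(e[1],e[0]));yaw=(2*a-90+90)%180-90
B=np.array([543.3,-206.6]);t=np.radians(9.9);X=np.array([np.cos(t),np.sin(t)]);Y=np.array([-X[1],X[0]])
print('t',o['clock'],'p',p.round(1),'yaw',yaw.round(2),'|e|',np.degrees(np.linalg.norm(e)).round(1),e[2],'vise xy',((p[:2]-B)@X).round(1),((p[:2]-B)@Y).round(1),'F',o['force'].round(1),'w',round(o['width'],3))
E
python3 st.py
```

```text
t 3.95 p [ 535.5 -179.3  101.4] yaw 9.98 |e| 179.8 0.002076185822186896 vise xy -3.0 28.2 F [-0.3  1.3 -0.3] w 0.422
```

Call:
drive_tool --pt "0 0 0 0.07 0 -0.1 0.2" --pt "0 0 0 0.07 0 -0.15 0.2" --pt "0 0 0 0.07 0 -0.15 0.2"

```text
clock: 4.25
position: [0.5399, -0.1782, 0.0969]
ee_rot: [-2.016, -2.409, -0.0]
force: [0.3, 0.4, -0.8]
width: 0.425
gripper_force: 35.0
```

```bash
cat st.py > v.py
cat >> v.py <<'E'
import sys
d=shot('scene',sys.argv[1]); u=w2px(d,[.54,-.18,.05])[0].astype(int)
r=d['pixels'][u[1]-45:u[1]+45,u[0]-55:u[0]+65,::-1]
cv2.imwrite('pics/'+sys.argv[1]+'c.png',cv2.resize(r,None,fx=6.5,fy=6.5,interpolation=cv2.INTER_CUBIC))
E
python3 v.py s2
```

```text
t 4.25 p [ 539.9 -178.2   96.9] yaw 10.16 |e| 180.0 -0.00017168769318597535 vise xy 1.5 28.5 F [ 0.3  0.4 -0.8] w 0.425
```

View pics/s2c.png

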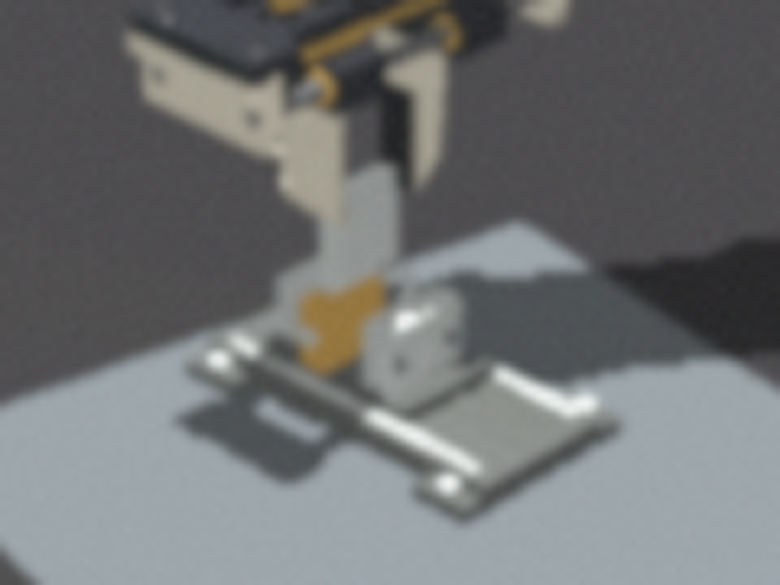

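Plate 1 hangs over the gap, with its bottom at crop position (350,275). The padlock (340,320) is behind it and the jaw (415,345) is in front. I'll lower it and watch the force.

Call:
drive_tool --pt "0 0 0 -0.02 0 -0.25 0.2" --pt "0 0 0 -0.02 0 -0.45 0.2" --pt "0 0 0 -0.02 0 -0.6 0.2" --pt "0 0 0 -0.02 0 -0.7 0.2" --pt "0 0 0 -0.02 0 -0.7 0.2"

```text
clock: 4.8
position: [0.5402, -0.1803, 0.0697]
ee_rot: [2.017, 2.405, 0.002]
force: [0.7, -0.4, 9.9]
width: 0.426
gripper_force: 35.0
```

```bash
python3 st.py
```

```text
t 4.8 p [ 540.2 -180.3   69.7] yaw 10.04 |e| 179.8 0.001668410705367354 vise xy 1.4 26.5 F [ 0.7 -0.4  9.9] w 0.426
```

Call:
drive_tool --pt "0 0 0 0 0 0 0.2" --pt "0 0 0 0 0 0 0.2"

```text
clock: 5.0
position: [0.5402, -0.18, 0.0699]
ee_rot: [2.016, 2.405, 0.002]
force: [0.2, -0.7, 9.0]
width: 0.429
gripper_force: 35.0
```

```bash
python3 v.py s3
```

```text
t 5.0 p [ 540.2 -180.    69.9] yaw 10.05 |e| 179.8 0.001950071645369312 vise xy 1.5 26.7 F [ 0.2 -0.7  9. ] w 0.429
```

View pics/s3c.png

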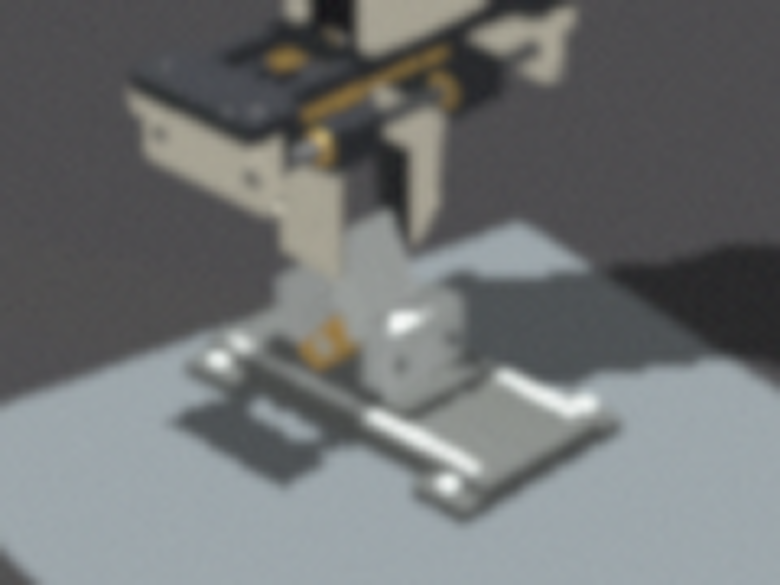

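```bash
cat > ov.py <<'E'
from h import *
B=np.array([.5433,-.2066]);t=np.radians(9.9);X=np.array([np.cos(t),np.sin(t)]);Y=np.array([-X[1],X[0]])
def box(x0,x1,y0,y1,z0,z1): return [[*(B+x*X+y*Y),z] for z in(z0,z1) for y in(y0,y1) for x in(x0,x1)]
E_=[(0,1),(2,3),(4,5),(6,7),(0,2),(1,3),(4,6),(5,7),(0,4),(1,5),(2,6),(3,7)]
def draw(f,items,out,S=6.5,c=(.54,-.18,.05),pl=(55,65,45,45)):
    d=load(f);u=w2px(d,c)[0].astype(int);x0,y0=u[0]-pl[0],u[1]-pl[2]
    r=cv2.resize(d['pixels'][y0:u[1]+pl[3],x0:u[0]+pl[1],::-1],None,fx=S,fy=S,interpolation=cv2.INTER_CUBIC)
    for b,col in items:
        q=((w2px(d,b)-[x0,y0]+.5)*S).astype(int)
        for i,j in E_: cv2.line(r,tuple(map(int,q[i])),tuple(map(int,q[j])),col,1,cv2.LINE_AA)
    cv2.imwrite('pics/'+out,r)
E
python3 - <<'E'
from ov import *
draw('s3',[(box(-23,23,-7,7,14,52),(255,0,0))],'o3.png') if 0 else None
k=.001
draw('s3',[(np.array(box(*[k*v for v in(-23,23,-7,7,14,52)])),(255,0,0)),(np.array(box(*[k*v for v in(-23,23,46.1,62.1,16,52)])),(0,0,255)),
(np.array(box(*[k*v for v in(-18.5,21.5,22.7,30.7,32,78)])),(0,255,0))],'o3.png')
E
```

```text
(no output)
```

View pics/o3.png

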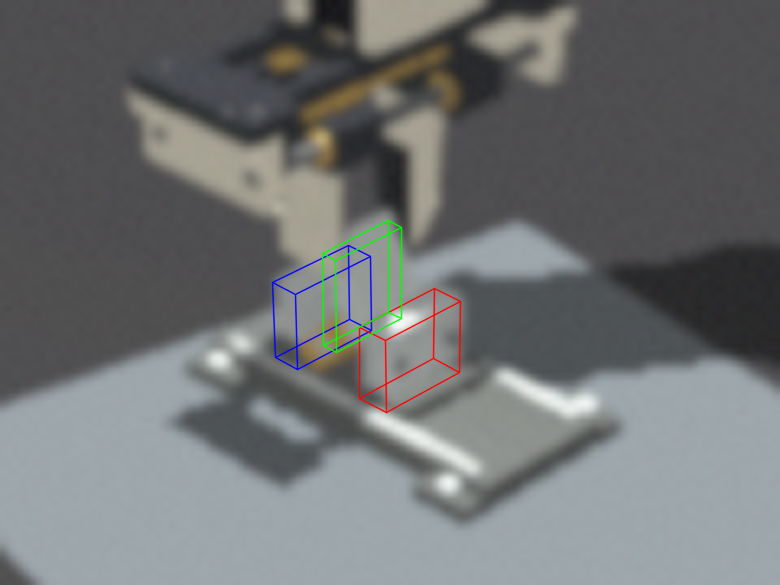

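Run:
```python
from h import *
for f in('s2','s3'):
    d=load(f);u=w2px(d,[.54,-.18,.05])[0].astype(int);x0,y0=u[0]-55,u[1]-45
    print(f,'cols',40,'..63 crop px*6.5')
    p=d['pixels'][y0+30:y0+60,x0+40:x0+64].astype(int)
    for r in range(30):
        print('%3d'%(int((r+30)*6.5)),' '.join(('Y%02d'%(v[0]//10) if v[0]-v[2]>40 else ' %02d'%(v.mean()//10)) for v in p[r]))
```

```text
s2 cols 40 ..63 crop px*6.5
195  07  08  08  09  12  13  14  15  15  15  15  15  14  14  14  14  14  14  14  14  13  10  08  07
201  07  07  07  08  09  10  12  14  15  15  15  15  14  14  14  14  14  14  14  14  13  10  08  07
208  07  07  07  08  08  08  10  12  13  14  15  15  14  14  14  14  14  14  14  14  13  10  08  07
214  07  08  07  07  07  07  08  09  11  13  15  15  14  14  14  14  14  14  14  14  13  10  08  07
221  07  07  07  07  07  07  07  08  10  13  14  15  14  14  14  14  14  14  14  14  13  10  08  07
227  07  07  07  07  07  07  07  08  09  12  14  15  14  14  14  14  14  14  14  14  13  10  08  07
234  07  07  07  07  07  07  07  08  09  12  14  15  14  14  14  14  14  14  14  14  13  10  08  07
240  07  07  07  07  07  07  07  07  09  12  14  15  14  14  14  14  14  14  14  14  13  10  08  07
247  07  07  08  07  07  07  08  08  09  12  14  15  14  14  14  14  14  14  14  14  13  10  08  08
253  07  07  07  08  08  08  08  09  11  13  14  15  14  14  14  14  14  14  14  14  13  11  10  11
260  07  07  08  08  08  09  11  12  13  14  14  15  14  14  14  14  14 
[... 4255 characters left out ...]

344  12  09  08  07  08  09 Y13 Y14 Y14  13  13 Y14 Y14 Y13  10  12  13  14  14  14  14  14  14  14
351  11  10  08  07  07  08 Y11 Y13 Y14 Y14 Y14 Y13 Y12 Y11  09  10  13  14  14  15  14  13  14  14
357  10  11  10  09  08  08  08 Y12 Y13 Y13 Y13 Y11  08  08  08  10  13  14  14  15  14  12  13  14
364  09  10  11  11  11  10  10  09 Y11 Y11  08  08  07  07  08  10  13  14  15  15  13  12  12  14
370  07  08  09  10  11  12  12  11  10  09  08  07  07  07  08  10  13  14  14  15  14  13  13  14
377  07  07  07  08  09  11  12  12  12  10  09  08  07  07  07  10  12  14  14  15  15  14  14  14
383  07  07  07  07  07  09  10  11  12  12  11  10  09  08  07  09  10  12  13  15  15  14  14  14
```

The yellow patch changed shape, so the plate has probably disturbed the padlock. I'll back up and look.

Call:
drive_tool --pt "0 0 0 0 0 0.2 0.2" --pt "0 0 0 0 0 0.6 0.2" --pt "0 0 0 0 0 1.2 0.2" --pt "0 0 0 0 0.6 1.5 0.2" --pt "0 0 0 0 1.6 1.5 0.2"

```text
clock: 5.55
position: [0.5396, -0.1181, 0.1311]
ee_rot: [2.022, 2.399, 0.001]
force: [0.0, 0.7, -1.3]
width: 0.426
gripper_force: 35.0
```

Call:
drive_tool --pt "0 0 0 0 1.1 0 0.2" --pt "0 0 0 0 2 0 0.2" --pt "0 0 0 0 2 0 0.2"

```text
clock: 5.85
position: [0.5385, -0.0288, 0.1287]
ee_rot: [-2.006, -2.414, -0.002]
force: [1.0, 0.3, -1.2]
width: 0.428
gripper_force: 35.0
```

```bash
python3 - <<'E'
from m import *
d=shot('top','t1');s=shot('scene','s4')
u=w2px(s,[.54,-.18,.05])[0].astype(int)
r=cv2.resize(s['pixels'][u[1]-35:u[1]+35,u[0]-55:u[0]+60,::-1],None,fx=4.8,fy=4.8,interpolation=cv2.INTER_CUBIC)
b=cv2.resize(d['pixels'][200:234,290:350,::-1],None,fx=7.5,fy=7.5,interpolation=cv2.INTER_CUBIC)
c=np.zeros((600,560,3),np.uint8);c[:r.shape[0],:r.shape[1]]=r;c[340:340+b.shape[0],:b.shape[1]]=b
cv2.imwrite('pics/c4.png',c)
rects(d,(276,195,346,234),.052,lambda b:b.min(2)>235)
print('lock');rects(d,(276,195,346,240),.048,lambda b:(b[...,0]-b[...,2]>90))
E
python3 st.py
```

```text
px [315.5 207.1] centroid [ 566.  -169.3] rect 566.4 -171.2 size 7.4 106.1 ang 10.4
px [328.6 215.4] centroid [ 543.3 -206.7] rect 543.4 -206.6 size 46.1 15.9 ang 9.8
px [309.8 218.3] centroid [ 533.9 -153. ] rect 534.3 -153.1 size 46.5 17.6 ang 10.1
px [315.7 228.5] centroid [ 505.  -170.2] rect 506.3 -169.7 size 23.0 130.8 ang 12.2
lock
px [318.5 216.1] centroid [ 540.9 -178.5] rect 541.0 -178.7 size 39.6 31.4 ang 9.9
t 5.95 p [538.6 -34.6 129. ] yaw 10.2 |e| 180.0 0.0006437818954876879 vise xy 24.9 170.2 F [-0.4 -1.1 -1.1] w 0.426
```

View pics/c4.png

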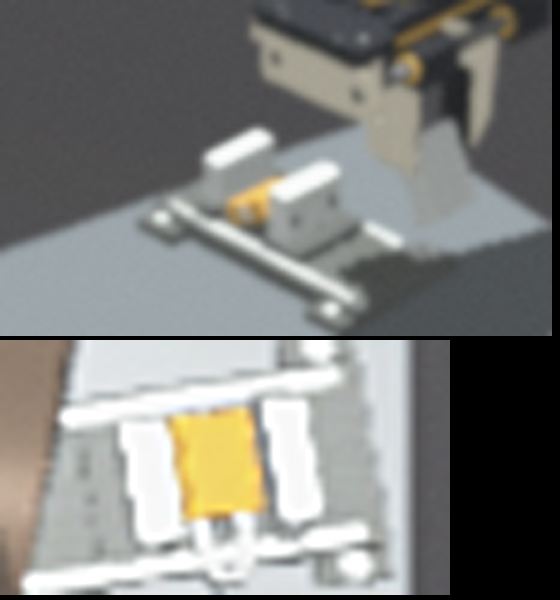

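The picture shows the padlock tipped over flat in the gap, with its yellow face up at bottom-crop (220,465) and its shackle toward −x. The plate has also swung in the fingers, at top-crop (440,180). To recover, I'll stand the plate on the bench, then fetch the padlock, re-erect it and put it back. First I'll measure the plate tilt, the lying padlock's pose and the rail height.

Run:
```python
from m import *
from scipy.ndimage import map_coordinates
d=load('s4');t1=load('t1')
tp=np.array([.5386,-.0320,.129]);yaw=np.radians(10.1);X=np.array([np.cos(yaw),np.sin(yaw),0]);Y=np.array([-X[1],X[0],0]);Z=np.array([0,0,1.])
g=cv2.GaussianBlur(d['pixels'].astype(np.float32),(0,0),.8)
gx=cv2.Sobel(g,cv2.CV_32F,1,0).sum(2)if 0 else [cv2.Sobel(g[...,c],cv2.CV_32F,1,0) for c in range(3)]
gy=[cv2.Sobel(g[...,c],cv2.CV_32F,0,1) for c in range(3)]
def score(th,oy,oz):
    c,s=np.cos(th),np.sin(th);up=c*Z-s*Y;n=c*Y+s*Z   # th>0: bottom toward +y
    P=tp+(4+oz)*.001*Z+oy*.001*Y
    tot=0;out=[]
    def pt(x,y,z): return P+x*.001*X+y*.001*n+z*.001*up
    edges=[((20,4,-30),(20,4,-42)),((20,4,-42),(-20,4,-42)),((-20,4,-42),(-20,4,-12)),((20,-4,-42),(20,4,-42))]
    for a,b in edges:
        q=w2px(d,np.linspace(pt(*a),pt(*b),30)); dv=q[-1]-q[0];nn=np.array([-dv[1],dv[0]])/np.linalg.norm(dv)
        v=0
        for k in range(3):
            v+=abs((map_coordinates(gx[k],q[:,::-1].T,order=1)*nn[0]+map_coordinates(gy[k],q[:,::-1].T,order=1)*nn[1]).mean())
        out.append(v)
    return sum(out)
res=sorted([(score(np.radians(t),oy,oz),t,oy,oz) for t in range(-40,41,2) for oy in(-4,-2,0,2,4) for oz in(-4,-2,0,2,4)])[::-1][:14]
for r in res: print(np.round(r,1))
print('lock z=.028');rects(t1,(276,195,346,240),.028,lambda b:(b[...,0]-b[...,2]>90))
# rail height: same rail seen in both views; scene brightness profile across rail
for z in(.014,.017,.02,.023):
    B=np.array([.5433,-.2066]);Xv=np.array([.985,.172]);Yv=np.array([-.172,.985])
    for f in('t0','s0'):
        D=load(f);gr=D['pixels'].mean(2)
        for sx in((22,42) if 1 else 0,(-42,-22)):
            xs=np.arange(sx[0],sx[1],.5);pr=[np.mean([map_coordinates(gr,w2px(D,[*(B+x*.001*Xv+y*.001*Yv),z])[0][::-1].reshape(2,1),order=1)[0] for y in range(15,60,5)]) for x in xs]
            print(z,f,'rail peak x',xs[np.array(pr)>max(pr)-.25*(max(pr)-min(pr))].mean().round(1),end=' ; ')
    print()
```

```text
[684.5  32.    4.   -4. ]
[683.5  34.    4.   -4. ]
[673.8  30.    4.   -4. ]
[671.  36.   4.  -4.]
[653.9  28.    4.   -4. ]
[647.9  38.    4.   -4. ]
[629.2  26.    4.   -4. ]
[617.2  40.    4.   -4. ]
[603.6  24.    4.   -4. ]
[577.5  22.    4.   -4. ]
[575.5  -8.    0.   -2. ]
[575.2  -6.   -2.   -2. ]
[574.9 -14.    4.   -4. ]
[573.6  -4.   -4.   -2. ]
lock z=.028
px [318.5 216.1] centroid [ 542.1 -181. ] rect 542.2 -181.2 size 40.2 31.8 ang 9.9
0.014 t0 rail peak x 31.0 ; 0.014 t0 rail peak x -31.5 ; 0.014 s0 rail peak x 26.0 ; 0.014 s0 rail peak x -30.2 ; 
0.017 t0 rail peak x 30.8 ; 0.017 t0 rail peak x -31.5 ; 0.017 s0 rail peak x 28.8 ; 0.017 s0 rail peak x -29.1 ; 
0.02 t0 rail peak x 30.5 ; 0.02 t0 rail peak x -31.5 ; 0.02 s0 rail peak x 32.2 ; 0.02 s0 rail peak x -41.2 ; 
0.023 t0 rail peak x 30.2 ; 0.023 t0 rail peak x -31.5 ; 0.023 s0 rail peak x 35.5 ; 0.023 s0 rail peak x -40.5 ;
```

Call:
drive_tool --pt "-1.3 -0.23 0 0 0 0 0.2" --pt "-2.6 -0.46 0 0 0.1 -0.3 0.2" --pt "-3.9 -0.69 0 0 0.2 -0.6 0.2" --pt "-5.2 -0.92 0 0 0.3 -0.9 0.2" --pt "-6.5 -1.15 0 0 0.35 -1.2 0.2"

```text
clock: 6.45
position: [0.5397, -0.0224, 0.0819]
ee_rot: [1.704, 2.029, -0.506]
force: [0.4, -0.0, -2.9]
width: 0.427
gripper_force: 35.0
```

Call:
drive_tool --pt "0 0 0 0 0 -0.3 0.2" --pt "0 0 0 0 0 -0.6 0.2" --pt "0 0 0 0 0 -0.75 0.2" --pt "0 0 0 0 0 -0.75 0.2"

```text
clock: 6.85
position: [0.5386, -0.0238, 0.0511]
ee_rot: [1.71, 2.032, -0.507]
force: [-0.1, 0.3, -0.6]
width: 0.427
gripper_force: 35.0
```

```bash
python3 st.py
python3 - <<'E'
from h import *
o=arm.observe();p=o['position']
d=shot('scene','s5');u=w2px(d,p)[0].astype(int)
r=cv2.resize(d['pixels'][u[1]-30:u[1]+45,u[0]-50:u[0]+50,::-1],None,fx=8,fy=8,interpolation=cv2.INTER_CUBIC)
cv2.imwrite('pics/c5.png',r)
E
```

```text
t 6.85 p [538.6 -23.8  51.1] yaw 9.83 |e| 154.9 -0.5068191826837227 vise xy 26.8 180.8 F [-0.1  0.3 -0.6] w 0.427
```

View pics/c5.png

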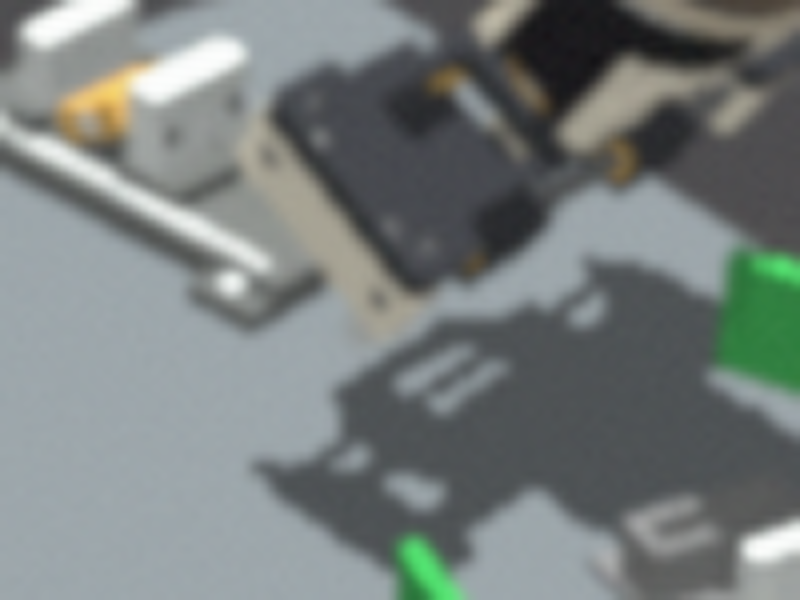

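The gripper hides the plate in this view. I'll lower by feel until the plate touches the bench.

Call:
drive_tool --pt "0 0 0 0 0 -0.06 0.2" --pt "0 0 0 0 0 -0.12 0.2" --pt "0 0 0 0 0 -0.18 0.2"

```text
clock: 7.2
position: [0.5391, -0.0216, 0.0441]
ee_rot: [1.707, 2.034, -0.504]
force: [0.1, -0.8, -0.9]
width: 0.428
gripper_force: 35.0
```

Call:
drive_tool --pt "0 0 0 0 0 -0.05 0.2" --pt "0 0 0 0 0 -0.1 0.2"

```text
clock: 7.4
position: [0.5389, -0.0214, 0.0398]
ee_rot: [1.706, 2.035, -0.505]
force: [0.2, -0.9, -1.0]
width: 0.427
gripper_force: 35.0
```

Call:
drive_tool --pt "0 0 0 0 0 -0.04 0.2" --pt "0 0 0 0 0 -0.08 0.2"

```text
clock: 7.6
position: [0.5389, -0.0214, 0.0366]
ee_rot: [1.705, 2.035, -0.506]
force: [0.3, 0.6, -1.0]
width: 0.427
gripper_force: 35.0
```

Call:
drive_tool --pt "0 0 0 0 0 -0.04 0.2" --pt "0 0 0 0 0 -0.08 0.2"

```text
clock: 7.8
position: [0.5389, -0.0217, 0.0338]
ee_rot: [1.705, 2.034, -0.506]
force: [-3.3, 2.6, 19.4]
width: 0.424
gripper_force: 35.0
```

Call:
drive_tool --pt "0 0 0 0 0 0.02 0.2" --pt "0 0 0 0 0 0.02 0.5" --pt "0 0 0 0 0 0.02 0.65" --pt "0 0 0 0 0 0.02 0.65" --force 10

```text
clock: 8.2
position: [0.5389, -0.0215, 0.0344]
ee_rot: [1.706, 2.035, -0.505]
force: [-0.2, -0.5, -1.0]
width: 0.619
gripper_force: 0.0
```

Call:
drive_tool --pt "0 0 0 0 0.1 0.4 0.65" --pt "0 0 0 0 0.2 1 0.65" --pt "1.3 0.23 0 0 0.4 2 0.65" --pt "2.6 0.46 0 0 1 2.5 0.65" --pt "3.9 0.69 0 0 2 2.5 0.65"

```text
clock: 8.7
position: [0.5405, 0.0574, 0.1383]
ee_rot: [1.905, 2.263, -0.209]
force: [0.7, -0.1, -1.8]
width: 0.65
gripper_force: 0.0
```

Call:
drive_tool --pt "1.3 0.23 0 0 1 0.3 0.65" --pt "2.6 0.46 0 0 2 0.3 0.65"

```text
clock: 8.9
position: [0.54, 0.1403, 0.1488]
ee_rot: [-2.017, -2.406, -0.011]
force: [0.9, 0.9, -0.9]
width: 0.652
gripper_force: 0.0
```

```bash
python3 st.py
python3 - <<'E'
from m import *
d=shot('top','t2');shot('scene','s6')
for z in(.046,.008):
  print('plate',z);rects(d,(225,190,290,240),z,lambda b:b.min(2)>240)
s=load('s6');
for f,dd,bx in(('t',d,None),('s',s,None)):
    u=w2px(dd,[.539,-.022,.023])[0].round(1);x,y=u.astype(int);print(f,u)
    p=dd['pixels'][y-12:y+13,x-12:x+13].mean(2).astype(int)
    print('\n'.join(' '.join('%3d'%v for v in r) for r in p))
E
```

```text
t 8.9 p [540.  140.3 148.8] yaw 10.05 |e| 179.9 -0.01054997351368463 vise xy 56.4 342.3 F [ 0.9  0.9 -0.9] w 0.652
plate 0.046
px [263.3 214.6] centroid [541.9 -20.4] rect 541.6 -20.4 size 40.0 11.3 ang 10.4
px [286.7 211.7] centroid [551.6 -87.3] rect 551.5 -87.3 size 6.1 16.6 ang 10.4
plate 0.008
px [263.3 214.6] centroid [544.2 -21. ] rect 543.9 -21.0 size 41.1 11.6 ang 10.4
px [286.7 211.7] centroid [554.2 -89.6] rect 554.1 -89.7 size 6.3 17.1 ang 10.4
t [263.7 216.1]
233 233 233 233 233 233 233 233 233 233 233 232 232 232 232 233 232 231 232 231 231 232 231 231 231
233 233 233 233 232 233 233 233 233 232 232 232 232 232 233 232 232 232 231 232 232 231 231 232 231
233 233 233 232 234 233 233 233 233 233 233 233 232 232 232 232 233 232 231 231 232 231 232 231 232
233 233 232 233 233 233 234 233 234 233 231 232 233 232 232 233 233 232 233 232 232 232 232 232 230
232 233 233 234 233 234 233 233 233 232 229 237 246 245 233 232 233 232 233 232 232 232 232 232 232
234 234 233 234 233 233 233 233 232 235 249 249 249 251 226 232 232 232 232 232 231 231 232 231 232
234 233 233 233 233 233
[... 3692 characters left out ...]

164 164 163 164 164 168 165 159 151 150 150 150 152 154 158 161 162 164 165 164 164 164 164 165 165
165 163 164 165 164 166 163 158 151 150 151 153 156 161 163 164 166 165 164 164 164 164 165 165 165
164 165 165 163 162 164 163 157 154 155 155 158 161 163 164 165 166 165 165 165 164 165 164 166 165
165 164 165 164 161 161 163 160 157 158 161 164 164 166 164 164 165 164 166 165 163 164 165 163 166
165 165 164 166 163 164 163 161 163 164 165 164 165 164 165 164 165 164 165 165 165 164 165 163 163
165 165 163 164 163 165 165 165 164 165 165 164 165 165 165 165 164 165 165 163 165 164 165 164 165
165 164 164 165 164 165 165 165 165 164 166 164 165 165 164 166 166 164 164 164 165 165 165 164 163
```

Plate 1 stands upright on the bench, so it is parked safely. Next is the padlock, which lies at vise coordinates x≈3 and y≈25 mm. I'll grip it lengthwise from body end to shackle bow, lift it, pitch it upright in the air over the bed, and lower it.

Call:
drive_tool --pt "0 0 0 -0.05 -1 0 0.85" --pt "0 0 0 -0.1 -2.1 0 0.85" --pt "0 0 0 -0.15 -3.2 0 0.85" --pt "0 0 0 -0.2 -4.3 -0.2 0.85" --pt "0 0 0 -0.25 -5.4 -0.4 0.85" --force 12

```text
clock: 9.5
position: [0.5281, -0.0797, 0.1301]
ee_rot: [2.017, 2.407, -0.002]
force: [-0.1, -0.3, -0.6]
width: 0.849
gripper_force: 0.0
```

Call:
drive_tool --pt "0 0 0 0 -1 -0.3 0.85" --pt "0 0 0 -0.02 -2 -0.6 0.85" --pt "0 0 0 -0.02 -2.7 -0.9 0.85" --pt "0 0 0 -0.02 -2.7 -1.2 0.85" --pt "0 0 0 -0.02 -2.7 -1.2 0.85"

```text
clock: 10.0
position: [0.5262, -0.186, 0.0806]
ee_rot: [-2.018, -2.404, 0.004]
force: [-0.5, 1.5, -0.7]
width: 0.853
gripper_force: 0.0
```

```bash
python3 st.py
```

```text
t 10.0 p [ 526.2 -186.    80.6] yaw 9.96 |e| 179.8 0.004215379830399907 vise xy -13.3 23.3 F [-0.5  1.5 -0.7] w 0.853
```

Call:
drive_tool --pt "0 0 0 0.06 0.04 -0.5 0.85" --pt "0 0 0 0.06 0.04 -0.9 0.85" --pt "0 0 0 0.06 0.04 -1.2 0.85" --pt "0 0 0 0.06 0.04 -1.4 0.85" --pt "0 0 0 0.06 0.04 -1.4 0.85"

```text
clock: 10.5
position: [0.53, -0.1831, 0.0256]
ee_rot: [-2.016, -2.407, 0.001]
force: [0.4, -0.8, -0.1]
width: 0.848
gripper_force: 0.0
```

```bash
python3 st.py
```

```text
t 10.5 p [ 530.  -183.1   25.6] yaw 10.11 |e| 179.9 0.001145204955075799 vise xy -9.1 25.4 F [ 0.4 -0.8 -0.1] w 0.848
```

Call:
drive_tool --pt "0 0 0 0 0 -0.07 0.85" --pt "0 0 0 0 0 -0.13 0.85" --pt "0 0 0 0 0 -0.13 0.85"

```text
clock: 10.8
position: [0.5306, -0.1839, 0.0213]
ee_rot: [2.018, 2.407, 0.0]
force: [-0.5, -0.5, -0.4]
width: 0.848
gripper_force: 0.0
```

Call:
drive_tool --pt "0 0 0 0 0 0 0.6" --pt "0 0 0 0 0 0 0.5" --pt "0 0 0 0 0 0 0.5" --pt "0 0 0 0 0 0 0.5"

```text
clock: 11.2
position: [0.5306, -0.184, 0.0214]
ee_rot: [2.018, 2.407, 0.0]
force: [-0.8, 0.7, 3.2]
width: 0.714
gripper_force: 12.1
```

The width reads 66 mm, which matches the padlock's full length, so the grip is good. Next I'll firm up the grip and lift.

Call:
drive_tool --pt "0 0 0 0 0 0 0.5" --pt "0 0 0 0 0 0.15 0.5" --pt "0 0 0 0 0 0.4 0.5" --pt "0 0 0 0 0 0.8 0.5" --pt "0 0 0 0 0 1.2 0.5" --force 30

```text
clock: 11.7
position: [0.5303, -0.1839, 0.07]
ee_rot: [-2.018, -2.407, 0.0]
force: [0.5, -1.1, -1.4]
width: 0.706
gripper_force: 29.5
```

```bash
python3 st.py
python3 - <<'E'
from m import *
s=shot('scene','s7');o=arm.observe()
u=w2px(s,o['position'])[0].astype(int);print(u)
p=s['pixels'][u[1]-14:u[1]+14,u[0]-16:u[0]+16].astype(int)
print('\n'.join(' '.join(('Y%02d'%(v[0]//10) if v[0]-v[2]>40 else ' %02d'%(v.mean()//10)) for v in r) for r in p))
E
```

```text
t 11.7 p [ 530.3 -183.9   70. ] yaw 10.05 |e| 180.0 0.0004291005139415581 vise xy -8.9 24.6 F [ 0.5 -1.1 -1.4] w 0.706
[230 146]
 15  16  16  15  15  12  10  10 Y14 Y12  06  04  04  04  04  04  04  06  07  07  07  07  06  05  04  03  03  06  10  14  15  15
 15  16  16  16  15  12  09  09 Y12 Y11  06  04  04  04  04  04  05  06  07  07  07  07  06  05  04  03  03  06  10  14  15  15
 14  14  15  16  15  13  10  09 Y12 Y10  06  04  04  04  05  06  06  07  07  07  07  07  07  05  04  03  03  06  10  14  15  15
 12  12  15  16  15  14  12  11 Y11  08  06  05  05  06  06  07  07  07  07  07  07  07  06  05  04  03  04  06  10  14  15  14
 12  12  14  16  16  15  14  13  11  09  08  07  06  07  07  07  07  07  07  07  07  07  06  05  04  03  03  06  10  14  15  15
 14  14  15  16  16  15  15  15  14  13  12  10  08  07  07  08  07  07  08  07  07  07  07  05  04  03  03  06  10  14  15  14
 15  15  15  16  15  15  15  15  15  15  14  11  08  07  07  07  07  07  07  07  07  07  06  05  04  04  03  06  10  14  15  14
 14  15  15  15  15  15  15  15  15  15  15  11  08  07  07  07  07  07  07
[... 1912 characters left out ...]
 Y12  09  08  08  08  08  09  10  11  12  12  12  10  09  08
 08  08  11  13  14  14  14  14  14  14  13  13  13  12 Y14  12  11  09  08  08  08  09  10  11  12  15  16  16  15  13  11  09
 08  09  11  13  14  14  14  14  14  14  14  14  13  13  13  13  12  10  08  08  10  11  14  15  17  21  22  22  19  15  12  10
 09  11  12  13  14  14  14  13  14  14  14  14  14  14  13  13  12  10  10  13  15  17  20  22  23  24  23  22  19  15  13  10
 12  13  14  14  14  14  14  14  14  14  14  14  14  13  13  13  13  12  14  19  22  23  24  24  24  23  21  18  16  14  12  10
 14  14  14  14  14  14  14  14  14  14  14  14  14  13  12  13  13  14  17  23  24  24  24  23  21  18  16  15  14  13  12  09
```

Call:
drive_tool --pt "1.58 0.28 0 0 0 0.2 0.5" --pt "3.16 0.56 0 0 0 0.4 0.5" --pt "4.74 0.84 0 0 0 0.6 0.5" --pt "6.32 1.12 0 0 0 0.6 0.5" --pt "7.9 1.4 0 0 0 0.6 0.5"

```text
clock: 12.25
position: [0.5312, -0.1852, 0.0944]
ee_rot: [-1.631, -1.946, -0.602]
force: [0.4, 1.1, -1.7]
width: 0.7
gripper_force: 29.5
```

Call:
drive_tool --pt "1.58 0.28 0 0 0 0 0.5" --pt "3.16 0.56 0 0 0 0 0.5" --pt "4.5 0.8 0 0 0 0 0.5" --pt "5.9 1.04 0 0 0 0 0.5" --pt "5.9 1.04 0 0 0 0 0.5"

```text
clock: 12.75
position: [0.5282, -0.1849, 0.088]
ee_rot: [-1.308, -1.548, -0.915]
force: [-0.6, -0.1, -3.1]
width: 0.701
gripper_force: 29.5
```

```bash
cat > lk.py <<'E'
from h import *
from scipy.spatial.transform import Rotation as Ro
def fit(f,pos,erot):
    s=load(f);px=s['pixels'].astype(int);Y_=((px[...,0]-px[...,2])>40).astype(np.uint8)
    t=np.radians(10);X=np.array([np.cos(t),np.sin(t),0]);Yv=np.array([-X[1],X[0],0]);Z=np.array([0,0,1.])
    u=w2px(s,pos)[0].astype(int);M=np.zeros_like(Y_);M[u[1]-30:u[1]+30,u[0]-35:u[0]+35]=1;Y_=Y_*M
    res=[]
    for al in range(-30,131,5):
      a=np.radians(al);U=np.cos(a)*Yv+np.sin(a)*Z;V=-np.sin(a)*Yv+np.cos(a)*Z
      for cy in(-6,-3,0,3,6):
       for cz in(-6,-3,0,3,6):
        c=pos+.0135*X+.001*cy*Yv+.001*cz*Z
        P=np.array([c+.02*i*X+.017*j*U+.007*k*V for i in(-1,1) for j in(-1,1) for k in(-1,1)])
        h=cv2.convexHull(w2px(s,P).astype(np.float32)).astype(np.int32);m=np.zeros_like(Y_);cv2.fillConvexPoly(m,h,1)
        res.append(((m&Y_).sum()/((m|Y_).sum()),al,cy,cz))
    for r in sorted(res)[::-1][:5]: print(np.round(r,2))
    print('yellow px',Y_.sum())
E
python3 - <<'E'
from lk import *
fit('s7',np.array([.5303,-.1839,.07]),None)
shot('scene','s8');o=arm.observe();p=o['position']
z=Ro.from_rotvec(o['ee_rot']).apply([0,0,1]);print(p,'tool z',z.round(3),'tilt',np.degrees(np.arccos(-z[2])).round(1),o['width'],o['joints'].round(2))
fit('s8',p,None)
u=w2px(load('s8'),p)[0].astype(int)
q=load('s8')['pixels'][u[1]-14:u[1]+14,u[0]-16:u[0]+16].astype(int)
print('\n'.join(' '.join(('Y%02d'%(v[0]//10) if v[0]-v[2]>40 else ' %02d'%(v.mean()//10)) for v in r) for r in q))
E
```

```text
[ 0.5 10.   6.   0. ]
[0.49 5.   3.   0.  ]
[ 0.49 10.    3.    0.  ]
[0.49 0.   6.   3.  ]
[0.49 0.   6.   0.  ]
yellow px 166
[ 0.52934372 -0.18453183  0.08995795] tool z [-0.164  0.926 -0.34 ] tilt 70.1 0.7012839404654863 [ 0.63  1.1   0.06  1.29 -0.74  1.83  1.1 ]
[ 0.49 70.    6.    6.  ]
[ 0.47 80.    3.    3.  ]
[ 0.47 75.    3.    6.  ]
[ 0.47 80.    3.    6.  ]
[ 0.47 70.    3.    6.  ]
yellow px 275
 04  06  09  11  13  11  08  06  08  12  14  16  17  16  12  11  15  22  24  25  25  25  24  21  13  07  04  04  04  04  04  04
 06  07  11  12  13  11  09  06  06  08  11  13  15  14  11  07  09  15  22  24  25  25  25  24  21  14  07  04  04  04  04  04
 07  08  10  10  10  10 Y10  06  04  05  06  10  13  12  08  05  05  08  15  21  24  25  25  25  24  21  13  07  04  04  04  04
 07  07  08  07  07  08  07  05  04  04  04  06  09  08  06  04  04  04  08  13  20  24  25  25  25  24  20  12  05  04  04  04
 06  06  05  04  05  05  05  04  03  04  04  04  05  05  04  04  04  03  04  07  13  20  24  25  25  25  23  14  07  04  04  04
 05  04  04  04  04  04  04  04  04  04  04  04
[... 2196 characters left out ...]
  07  06  05  04  05  06  06  07  09  11  13  14  15  15  16
 04  05  05  06  09  12  16  19  19  18  19  21  22  22  22  17  11  06  06  05  06  08  10  11  12  13  14  15  16  16  16  16
 04  04  07  10  15  19  22  24  24  23  23  23  22  20  17  14  10  06  05  07  10  12  14  15  15  15  16  16  16  16  16  16
 04  06  12  18  22  24  24  25  24  24  22  20  18  16  14  12  09  06  07  09  13  15  16  16  16  16  16  16  16  16  16  16
 05  09  15  22  24  24  24  24  23  21  18  16  15  14  14  12  10  08  10  12  14  16  16  16  16  17  16  16  16  16  16  16
 05  10  15  20  22  23  23  21  18  16  15  14  14  14  14  12  10  09  10  12  14  15  16  17  17  19  19  19  18  17  16  16
```

The padlock is now pitched to about 70–75°, with its bright top edge at the raw crop's upper centre. I'll lower it into the gap.

Call:
drive_tool --pt "0 0 0 0.08 0.02 -0.3 0.5" --pt "0 0 0 0.08 0.02 -0.6 0.5" --pt "0 0 0 0.08 0.02 -0.9 0.5" --pt "0 0 0 0.08 0.02 -1.1 0.5" --pt "0 0 0 0.08 0.02 -1.1 0.5"

```text
clock: 13.3
position: [0.5333, -0.1826, 0.0481]
ee_rot: [-1.306, -1.558, -0.915]
force: [0.9, 0.4, -2.2]
width: 0.705
gripper_force: 29.5
```

```bash
python3 st.py
```

```text
t 13.3 p [ 533.3 -182.6   48.1] yaw 10.04 |e| 127.8 -0.9153976498017675 vise xy -5.7 25.4 F [ 0.9  0.4 -2.2] w 0.705
```

Call:
drive_tool --pt "0 0 0 0 0 -0.15 0.5" --pt "0 0 0 0 0 -0.3 0.5" --pt "0 0 0 0 0 -0.35 0.5"

```text
clock: 13.6
position: [0.5335, -0.183, 0.0345]
ee_rot: [-1.307, -1.558, -0.916]
force: [0.3, 0.3, -1.6]
width: 0.703
gripper_force: 29.5
```

Call:
drive_tool --pt "0 0 0 0 0 -0.04 0.5" --pt "0 0 0 0 0 -0.08 0.5"

```text
clock: 13.8
position: [0.5337, -0.1831, 0.0319]
ee_rot: [-1.306, -1.559, -0.917]
force: [1.1, -0.1, -1.4]
width: 0.7
gripper_force: 29.5
```

Call:
drive_tool --pt "0 0 0 0 0 -0.03 0.5" --pt "0 0 0 0 0 -0.05 0.5"

```text
clock: 14.0
position: [0.5338, -0.1831, 0.03]
ee_rot: [-1.306, -1.559, -0.917]
force: [0.2, 0.8, -2.6]
width: 0.707
gripper_force: 29.5
```

Run:
```python
from lk import *
shot('scene','s9');o=arm.observe();p=o['position'];print(p.round(4),o['force'].round(1))
d=load('s9');B=np.array([.5433,-.2066]);t=np.radians(9.9);X=np.array([np.cos(t),np.sin(t)]);Yv=np.array([-X[1],X[0]])
px=d['pixels'].astype(int);Y_=(px[...,0]-px[...,2])>40
def ctr(x,y,z): return np.array([*(B+.001*x*X+.001*y*Yv),.001*z])
u=w2px(d,ctr(5,25,35))[0].astype(int);M=np.zeros_like(Y_);M[u[1]-18:u[1]+18,u[0]-18:u[0]+18]=1;Y_=(Y_&M).astype(np.uint8)
def jawmask():
    P=[ctr(x,y,z) for x in(-23,23) for y in(46,62) for z in(16,52)]
    m=np.zeros_like(Y_);cv2.fillConvexPoly(m,cv2.convexHull(w2px(d,P).astype(np.float32)).astype(np.int32),1);return m
J=jawmask();res=[];X3=np.array([*X,0]);Y3=np.array([*Yv,0]);Z=np.array([0,0,1.])
for al in range(40,111,5):
  a=np.radians(al);U=np.cos(a)*Y3+np.sin(a)*Z;V=-np.sin(a)*Y3+np.cos(a)*Z
  for cx in(3,7):
   for cy in range(18,34,2):
    for cz in range(28,42,2):
      c=ctr(cx,cy,cz);P=np.array([c+.02*i*X3+.017*j*U+.007*k*V for i in(-1,1) for j in(-1,1) for k in(-1,1)])
      m=np.zeros_like(Y_);cv2.fillConvexPoly(m,cv2.convexHull(w2px(d,P).astype(np.float32)).astype(np.int32),1);m=m&(1-J);y=Y_&(1-J)
      res.append(((m&y).sum()/(m|y).sum(),al,cx,cy,cz))
for r in sorted(res)[::-1][:8]: print(np.round(r,2))
q=px[u[1]-16:u[1]+16,u[0]-16:u[0]+16]
print('\n'.join(' '.join(('Y%02d'%(v[0]//10) if v[0]-v[2]>40 else ' %02d'%(v.mean()//10)) for v in r) for r in q))
```

```text
[ 0.5337 -0.1831  0.0298] [-0.2 -0.3 -1.3]
[ 0.72 90.    3.   28.   32.  ]
[  0.72 100.     3.    30.    34.  ]
[  0.72 100.     3.    30.    32.  ]
[  0.72 105.     3.    32.    34.  ]
[ 0.71 95.    3.   28.   32.  ]
[ 0.71 85.    7.   32.   36.  ]
[ 0.71 85.    3.   28.   32.  ]
[ 0.71 95.    3.   30.   34.  ]
Y11  09  08  08  08  09 Y13 Y12  07  06  10  14  16  17  17  18  19  23  24  25  25  25  24  21  15  10  08  07  07  07  07  07
 07  07  07  07  09  11  12  10  08  07  09  12  15  16  17  16  14  16  21  24  25  25  25  24  21  15  10  08  07  07  07  07
 06  07  07  08  10  12  12  11  09  07  06  09  12  15  16  15  12  10  14  20  24  25  25  25  24  21  15  10  08  07  07  07
 05  07  07  08  10  11  10  10  08  06  04  05  09  13  16  17  13  09  08  13  20  24  25  25  25  24  21  15  10  08  08  08
 07  08  08  07  08  08  08  08  07  05  05  07  11  16  21  22  20  15  10  08  13  20  24  25  25  25  24  21  15  10  10  11
 07  08  08  06  06  05  05  05  06  07  10  15  19  22  24  24  24  22  16  09  07  12  19  23  25  25  25  24  21  15  13  14
 08  06  05  05  0
[... 2609 characters left out ...]
  12  13  15  15  15  15  14  14  14  14  14  13  13  12  11
 09  09  08  07  07  07  07  08  10  12  14  18  21  21  21  19  15  12  12  13  14  15  14  14  14  14  13  13  12  11  10  09
 13  12  11  09  08  07  07  07  08  09  11  14  17  19  21  22  20  16  13  12  12  13  14  14  13  13  12  11  10  09  09  10
 15  15  14  12  11  09  09  09  08  08  09  10  12  14  17  19  21  20  19  16  14  12  12  12  12  11  10  09  09  10  11  12
 16  16  16  15  14  13  13  12  12  10  09  08  09  10  12  14  17  20  21  21  19  16  14  12  10  09  09  10  11  12  13  14
 16  16  16  16  16  15  15  15  15  13  12  10  09  08  09  10  12  15  18  21  22  22  19  16  13  12  12  13  13  14  14  14
```

Call:
drive_tool --pt "0 0 0 0.02 -0.1 0 0.5" --pt "0 0 0 0.04 -0.2 0 0.5" --pt "0 0 0 0.04 -0.2 0 0.5"

```text
clock: 14.35
position: [0.5357, -0.1914, 0.0302]
ee_rot: [-1.306, -1.559, -0.918]
force: [1.4, 0.1, -0.4]
width: 0.604
gripper_force: 0.5
```

Call:
drive_tool --pt "0 0 0 0.01 -0.05 0 0.5" --pt "0 0 0 0.02 -0.1 0 0.5"

```text
clock: 14.55
position: [0.5381, -0.1936, 0.0305]
ee_rot: [-1.305, -1.56, -0.921]
force: [8.9, 7.1, -1.9]
width: 0.505
gripper_force: 5.1
```

The grip slipped, so I'll stop and look.

Run:
```python
from lk import *
o=arm.observe();print(o['position'].round(4),o['force'].round(1),o['width'],o['gripper_force'])
s=shot('scene','s10');t=shot('top','t3')
u=w2px(s,[.54,-.185,.04])[0].astype(int)
r=cv2.resize(s['pixels'][u[1]-32:u[1]+28,u[0]-40:u[0]+40,::-1],None,fx=10,fy=10,interpolation=cv2.INTER_CUBIC)
cv2.imwrite('pics/c6.png',r)
```

```text
[ 0.5381 -0.1936  0.0305] [ 8.9  7.1 -1.9] 0.5045967418934507 5.109595135936615
```

View pics/c6.png

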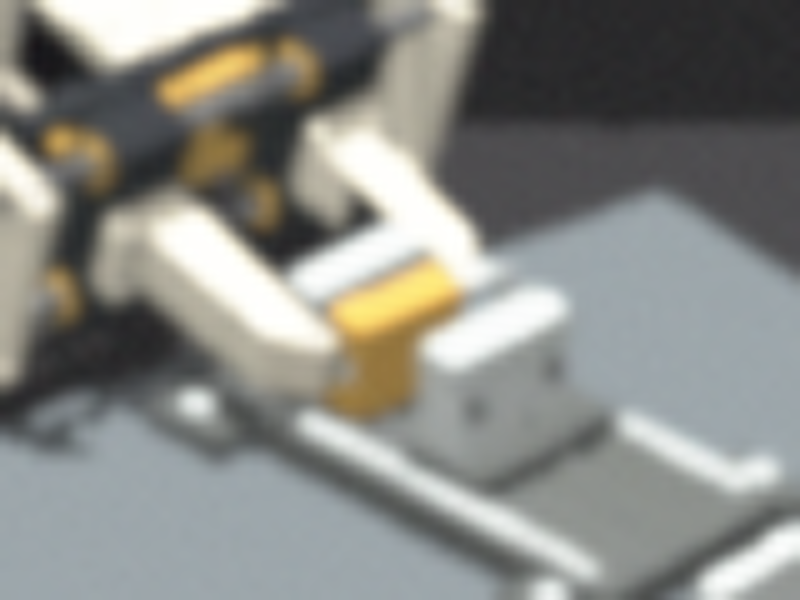

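The padlock now stands upright in front of the back jaw: its top is at (395,295) and its front face at (375,370). The fingers have slid onto the back jaw's sides, which matches the 46 mm opening. I'll open and retreat back along the tool axis.

Call:
drive_tool --pt "0 0 0 0 0 0 0.7" --pt "0 0 0 0 0 0 0.8" --pt "0 0 0 0 0 0 0.8" --force 10

```text
clock: 14.95
position: [0.5358, -0.1955, 0.0299]
ee_rot: [-1.307, -1.559, -0.916]
force: [0.2, -0.9, 0.4]
width: 0.713
gripper_force: 0.1
```

Call:
drive_tool --pt "0 0 0 0.04 -0.2 0.1 0.8" --pt "0 0 0 0.12 -0.6 0.3 0.8" --pt "0 0 0 0.2 -1.2 0.7 0.8" --pt "0 0 0 0.3 -1.8 1.2 0.8" --pt "0 0 0 0.3 -2.2 2 0.8"

```text
clock: 15.45
position: [0.5475, -0.2842, 0.109]
ee_rot: [-1.307, -1.556, -0.914]
force: [0.4, 0.7, -0.1]
width: 0.798
gripper_force: 0.0
```

Call:
drive_tool --pt "-1.6 -0.28 0 0 0 0.5 0.8" --pt "-3.2 -0.56 0 0 0 0.8 0.8" --pt "-4.8 -0.84 0 0 0 0.8 0.7" --pt "-6.4 -1.12 0 0 0 0.8 0.6" --pt "-7.9 -1.4 0 0 0 0.8 0.6"

```text
clock: 15.95
position: [0.5484, -0.2846, 0.1436]
ee_rot: [-1.742, -2.077, -0.462]
force: [-0.2, -0.4, -0.8]
width: 0.614
gripper_force: 0.0
```

Call:
drive_tool --pt "-1.6 -0.28 0 0 0 0 0.6" --pt "-3.2 -0.56 0 0 0 0 0.6" --pt "-4.8 -0.84 0 0 0 0 0.6" --pt "-5.9 -1.04 0 0 0 0 0.6"

```text
clock: 16.35
position: [0.5489, -0.2824, 0.1439]
ee_rot: [2.013, 2.404, -0.001]
force: [0.7, 0.5, -0.2]
width: 0.599
gripper_force: 0.0
```

```bash
python3 st.py
python3 - <<'E'
from m import *
d=shot('top','t4');s=shot('scene','s11')
print('vise');rects(d,(276,195,346,240),.052,lambda b:b.min(2)>235)
print('lock');rects(d,(276,195,346,240),.048,lambda b:(b[...,0]-b[...,2]>90))
u=w2px(s,[.54,-.185,.04])[0].astype(int)
q=s['pixels'][u[1]-14:u[1]+14,u[0]-16:u[0]+14].astype(int)
print('\n'.join(' '.join(('Y%02d'%(v[0]//10) if v[0]-v[2]>40 else ' %02d'%(v.mean()//10)) for v in r) for r in q))
q=d['pixels'][203:238,300:342].astype(int)
print('\n'.join(' '.join(('Y%02d'%(v[0]//10) if v[0]-v[2]>60 else ' %02d'%(v.mean()//10)) for v in r) for r in q))
E
```

```text
t 16.35 p [ 548.9 -282.4  143.9] yaw 10.13 |e| 179.7 -0.0011976698152594094 vise xy -7.5 -75.7 F [ 0.7  0.5 -0.2] w 0.599
vise
px [308.  208.4] centroid [ 562.1 -147.7] rect 562.6 -151.1 size 7.6 147.2 ang 10.2
px [328.6 215.4] centroid [ 543.3 -206.6] rect 543.3 -206.4 size 46.0 16.3 ang 9.8
px [309.9 218.2] centroid [ 534.  -153.4] rect 534.4 -153.2 size 46.4 18.2 ang 10.0
px [312.  229.1] centroid [ 503.2 -159.8] rect 504.3 -161.2 size 17.8 147.9 ang 14.3
lock
px [322.6 215.6] centroid [ 542.5 -190.3] rect 542.9 -190.4 size 39.8 16.3 ang 8.3
 04  04  04  04  04  04  04  04  04  04  04  04  04  04  04  04  04  04  04  04  04  04  04  04  04  04  04  04  04  04
 04  04  04  04  04  04  04  04  04  04  04  04  04  04  04  04  04  04  04  04  04  04  04  04  04  04  04  04  04  04
 04  04  04  04  04  04  04  04  04  04  04  04  04  04  04  05  04  04  04  04  04  04  04  04  04  04  04  04  04  04
 04  04  04  04  04  04  04  04  04  04  04  04  05  07  10  11  10  07  05  04  04  04  04  04  04  04  04  04  04  04
 04  04  04  04  04  04  04  04  04  04  05  07  10  15  19  21  19  
[... 7990 characters left out ...]
  21  22  22  18  11  10  10
 21  22  22  22  22  23  22  22  22  22  22  22  22  22  22  22  22  22  22  22  22  22  22  22  22  22  22  22  22  22  22  22  22  22  22  22  22  20  13  09  10  10
 22  23  23  23  22  22  22  22  22  22  22  22  22  22  22  22  22  22  22  22  22  22  22  22  22  22  22  22  22  22  22  22  22  22  22  22  22  18  10  10  10  10
 22  22  22  22  22  22  22  22  22  22  22  22  22  22  22  22  22  22  22  22  22  22  22  22  22  22  22  22  22  22  22  22  22  22  22  22  20  13  09  10  10  10
 22  22  22  22  22  22  22  22  22  22  22  22  22  22  22  22  22  22  22  22  22  22  22  22  22  22  22  22  22  22  22  22  22  22  22  22  18  10  09  10  10  10
```

The padlock stands upright again at (542.9, −190.4) mm, essentially its starting place. The camera's x reads about 2.8 mm high compared with the robot, as two clamp readings agree. I'll re-pick plate 1.

Call:
drive_tool --pt "0 0 0 0 0.8 0 0.65" --pt "0 0 0 -0.1 2 0 0.65" --pt "0 0 0 -0.2 3.2 0 0.65" --pt "0 0 0 -0.25 4.4 0 0.65" --pt "0 0 0 -0.25 5.5 0 0.65" --force 15

```text
clock: 16.95
position: [0.5378, -0.0625, 0.1422]
ee_rot: [-2.02, -2.404, 0.0]
force: [-0.2, 0.0, 0.2]
width: 0.654
gripper_force: 0.0
```

Call:
drive_tool --pt "0 0 0 0 0.7 -0.2 0.65" --pt "0 0 0 0 1.05 -0.8 0.65" --pt "0 0 0 0 1.05 -1.6 0.65" --pt "0 0 0 0 1.05 -2 0.65" --pt "0 0 0 0 1.05 -2 0.65"

```text
clock: 17.45
position: [0.5368, -0.0225, 0.0599]
ee_rot: [-2.018, -2.402, 0.006]
force: [0.4, -0.2, 1.1]
width: 0.652
gripper_force: 0.0
```

```bash
python3 st.py
```

```text
t 17.45 p [536.8 -22.5  59.9] yaw 9.92 |e| 179.7 0.005651985986332956 vise xy 25.3 182.5 F [ 0.4 -0.2  1.1] w 0.652
```

Call:
drive_tool --pt "0 0 0.05 0.05 0.04 -0.3 0.65" --pt "0 0 0.05 0.05 0.04 -0.57 0.65" --pt "0 0 0.05 0.05 0.04 -0.57 0.65" --pt "0 0 0.05 0.05 0.04 -0.57 0.5" --pt "0 0 0.05 0.05 0.04 -0.57 0.3"

```text
clock: 17.95
position: [0.5404, -0.0195, 0.0396]
ee_rot: [2.013, 2.412, 0.001]
force: [-1.3, -0.8, -0.4]
width: 0.522
gripper_force: 0.0
```

Call:
drive_tool --pt "0 0 0 0 0 0 0.2" --pt "0 0 0 0 0 0 0.2" --pt "0 0 0 0 0 0 0.2"

```text
clock: 18.25
position: [0.5403, -0.0195, 0.0395]
ee_rot: [2.012, 2.412, 0.0]
force: [-0.5, -0.5, 3.8]
width: 0.429
gripper_force: 15.0
```

```bash
python3 st.py
```

```text
t 18.25 p [540.3 -19.5  39.5] yaw 10.32 |e| 180.0 0.000408775392199576 vise xy 29.2 184.9 F [-0.5 -0.5  3.8] w 0.429
```

Call:
drive_tool --pt "0 0 0 0 0 0.3 0.2" --pt "0 0 0 0 0 1 0.2" --pt "0 0 0 0 0 1.75 0.2" --pt "0 0 0 -0.03 -0.8 1.75 0.2" --pt "0 0 -0.05 -0.07 -1.8 1.75 0.2" --force 40

```text
clock: 18.75
position: [0.5385, -0.09, 0.1111]
ee_rot: [2.011, 2.411, 0.004]
force: [-0.2, -0.4, -1.0]
width: 0.415
gripper_force: 40.0
```

Call:
drive_tool --pt "0 0 0 -0.03 -0.9 0 0.2" --pt "0 0 0 -0.06 -1.7 0 0.2" --pt "0 0 0 -0.06 -2.08 0 0.2" --pt "0 0 0 -0.06 -2.08 0 0.2"

```text
clock: 19.15
position: [0.5346, -0.1772, 0.1097]
ee_rot: [2.022, 2.403, -0.001]
force: [0.7, 0.4, -1.6]
width: 0.414
gripper_force: 40.0
```

```bash
python3 st.py
```

```text
t 19.15 p [ 534.6 -177.2  109.7] yaw 9.85 |e| 179.9 -0.0009525583489736313 vise xy -3.5 30.4 F [ 0.7  0.4 -1.6] w 0.414
```

Call:
drive_tool --pt "0 0 0 0.01 0.06 -0.2 0.2" --pt "0 0 0 0.01 0.06 -0.4 0.2" --pt "0 0 0 0.01 0.06 -0.55 0.2" --pt "0 0 0 0.01 0.06 -0.7 0.2"

```text
clock: 19.55
position: [0.5352, -0.171, 0.0802]
ee_rot: [-2.015, -2.409, 0.0]
force: [1.0, -0.3, -0.9]
width: 0.422
gripper_force: 40.0
```

Call:
drive_tool --pt "0 0 0 0 0 -0.1 0.2" --pt "0 0 0 0 0 -0.2 0.2" --pt "0 0 0 0 0 -0.2 0.2"

```text
clock: 19.85
position: [0.535, -0.1722, 0.0726]
ee_rot: [-2.017, -2.407, 0.001]
force: [-0.2, 0.2, -0.7]
width: 0.419
gripper_force: 40.0
```

```bash
python3 st.py;python3 - <<'E'
from h import *
s=shot('scene','s12')
u=w2px(s,[.54,-.185,.04])[0].astype(int)
q=s['pixels'][u[1]-14:u[1]+14,u[0]-16:u[0]+14].astype(int)
print('\n'.join(' '.join(('Y%02d'%(v[0]//10) if v[0]-v[2]>40 else ' %02d'%(v.mean()//10)) for v in r) for r in q))
E
```

```text
t 19.85 p [ 535.  -172.2   72.6] yaw 10.08 |e| 180.0 0.0008685538425314022 vise xy -2.3 35.4 F [-0.2  0.2 -0.7] w 0.419
 07  07  07  08  08  09  10  11  14  15  15  15  15  15  16  15  15  12  09  08  08  09  10  10  08  05  04  07  12  15
 07  07  07  07  08  08  08  09  13  15  15  15  15  15  15  15  15  13  10  10  11  12  13  13  10  07  04  07  12  14
 07  07  07  07  07  07  07  09  13  15  15  15  15  15  15  15  15  13  12  12  13  14  14  14  12  08  05  07  12  13
 07  07  07  07  07  07  07  09  12  15  15  15  15  15  15  15  15  14  13  14  14  14  14  14  12  09  06  07  11  11
 07  07  07  07  07  08  07  08  11  14  15  15  15  15  15  15  15  14  14  14  14  14  14  14  13  10  07  07  10  10
 07  07  07  07  07  07  07  08  10  12  14  15  15  15  15  15  15  14  13  14  14  14  14  14  13  11  09  10  11  12
 07  07  07  07  07  07  08  09  11  12  13  14  15  15  15  15  15  14  13  14  14  14  14  14  13  12  12  13  14  15
 07  07  07  07  08  09  11  14  17  16  14  14  14  15  15  15  15  14  13  14  14  14  14  14  14  14  15  15  16  16
 07  07  07  08  09 
[... 1679 characters left out ...]
  09  08  08 Y11 Y13 Y14 Y14 Y14 Y14 Y13 Y12  09  11  13  14  14  14  13  11  12  14  14  14  14  13
 11  11  11  11  11  11  11  11  10 Y12 Y13 Y13 Y13 Y12  09  08  08  10  13  14  14  14  12  11  12  13  14  13  13  12
 09  08  08  08  09  10  11  12  12  11  10  10  09  08  07  07  07  10  13  14  14  14  13  12  13  14  13  12  12  11
 09  08  07  07  08  08  09  11  12  12  12  10  09  08  07  07  07  10  12  13  14  14  14  13  13  13  13  12  12  12
 10  10  09  07  07  07  08  09  10  11  12  12  11  10  09  08  08  09  10  12  13  14  14  13  12  12  13  13  13  13
 12  12  10  08  07  07  07  08  08  09  10  11  12  12  11  10  09  08  08  10  11  12  12  11  11  12  13  13  12  11
```

There's no contact force. The padlock is still upright, with the plate in front of it inside the gap. I'll continue down.

Call:
drive_tool --pt "0 0 0 0 0 -0.15 0.2" --pt "0 0 0 0 0 -0.28 0.2" --pt "0 0 0 0 0 -0.38 0.2" --pt "0 0 0 0 0 -0.38 0.2"

```text
clock: 20.3
position: [0.5348, -0.1722, 0.0572]
ee_rot: [-2.017, -2.407, 0.001]
force: [-0.4, 0.2, -0.1]
width: 0.417
gripper_force: 40.0
```

Call:
drive_tool --pt "0 0 0 0 0 -0.04 0.2" --pt "0 0 0 0 0 -0.06 0.2"

```text
clock: 20.5
position: [0.5354, -0.1723, 0.0555]
ee_rot: [2.018, 2.408, -0.0]
force: [0.7, 0.6, -1.0]
width: 0.415
gripper_force: 40.0
```

Call:
drive_tool --pt "0 0 0 0.01 -0.06 0 0.2" --pt "0 0 0 0.02 -0.12 0 0.2" --pt "0 0 0 0.02 -0.12 0 0.2"

```text
clock: 20.8
position: [0.5362, -0.1773, 0.0556]
ee_rot: [-2.018, -2.408, -0.0]
force: [-0.5, 0.6, -1.2]
width: 0.418
gripper_force: 40.0
```

Call:
drive_tool --pt "0 0 0 0 -0.03 0 0.2" --pt "0 0 0 0.01 -0.05 0 0.2"

```text
clock: 21.0
position: [0.5363, -0.1781, 0.0556]
ee_rot: [-2.016, -2.407, -0.001]
force: [-1.7, 5.5, 2.5]
width: 0.419
gripper_force: 40.0
```

```bash
python3 st.py
```

```text
t 21.0 p [ 536.3 -178.1   55.6] yaw 10.11 |e| 179.9 -0.0007100710365599371 vise xy -2.0 29.3 F [-1.7  5.5  2.5] w 0.419
```

Call:
drive_tool --pt "0 0 0 0 0.03 0 0.2" --pt "0 0 0 0 0.03 -0.03 0.2" --pt "0 0 0 0 0.03 -0.05 0.2"

```text
clock: 21.3
position: [0.5366, -0.1776, 0.0535]
ee_rot: [-2.017, -2.408, -0.0]
force: [-2.5, 4.4, 8.5]
width: 0.42
gripper_force: 40.0
```

Call:
drive_tool --pt "0 0 0 0 0 0 0.45" --pt "0 0 0 0 0 0 0.6" --pt "0 0 0 0 0 0 0.6" --force 10

```text
clock: 21.6
position: [0.5367, -0.1785, 0.0536]
ee_rot: [2.018, 2.407, -0.001]
force: [-0.4, -0.7, 0.4]
width: 0.573
gripper_force: 0.0
```

Call:
drive_tool --pt "0 0 0 0 0 0.3 0.6" --pt "0 0 0 0 0 1 0.6" --pt "0 0 0 0 0 2 0.3" --pt "0 0 0 0 1 2.4 0" --pt "0 0 0 0 2 2.4 0"

```text
clock: 22.1
position: [0.5385, -0.0988, 0.1534]
ee_rot: [2.019, 2.4, 0.005]
force: [1.2, 0.5, -1.1]
width: 0.387
gripper_force: 0.0
```

Call:
drive_tool --pt "0 0 0 0 0.5 0 0" --pt "0 0 0 0 0.5 0 0"

```text
clock: 22.3
position: [0.5369, -0.074, 0.1506]
ee_rot: [-2.011, -2.413, -0.003]
force: [1.0, 0.4, -0.5]
width: 0.216
gripper_force: 0.0
```

```bash
python3 st.py;python3 - <<'E'
from m import *
d=shot('top','t5');s=shot('scene','s13')
for z in(.052,.06): print('vise',z);rects(d,(300,200,342,234),z,lambda b:b.min(2)>238)
print('lock');rects(d,(276,195,346,240),.048,lambda b:(b[...,0]-b[...,2]>90))
u=w2px(s,[.54,-.185,.04])[0].astype(int)
q=s['pixels'][u[1]-14:u[1]+12,u[0]-14:u[0]+14].astype(int)
print('\n'.join(' '.join(('Y%02d'%(v[0]//10) if v[0]-v[2]>40 else ' %02d'%(v.mean()//10)) for v in r) for r in q))
q=d['pixels'][206:230,302:336].astype(int)
print('\n'.join(' '.join(('Y%02d'%(v[0]//10) if v[0]-v[2]>60 else ' %02d'%(v.mean()//10)) for v in r) for r in q))
E
```

```text
t 22.3 p [536.9 -74.  150.6] yaw 10.37 |e| 180.0 -0.002970144683760052 vise xy 16.5 131.7 F [ 1.   0.4 -0.5] w 0.216
vise 0.052
px [329.7 204.9] centroid [ 573.4 -209.9] rect 573.0 -208.9 size 6.2 29.2 ang 8.0
px [328.6 215.4] centroid [ 543.3 -206.7] rect 543.4 -206.5 size 45.8 16.0 ang 9.7
px [325.5 226.1] centroid [ 512.5 -198.1] rect 512.4 -197.8 size 18.8 11.5 ang 47.7
px [334.  225.7] centroid [ 514.1 -222.4] rect 513.9 -222.3 size 6.2 24.2 ang 8.9
vise 0.06
px [329.7 204.9] centroid [ 572.8 -208.8] rect 572.3 -207.7 size 6.1 29.1 ang 8.0
px [328.6 215.4] centroid [ 542.8 -205.5] rect 542.9 -205.3 size 45.5 15.9 ang 9.7
px [325.5 226.1] centroid [ 512.2 -197. ] rect 512.1 -196.7 size 18.7 11.5 ang 47.7
px [334.  225.7] centroid [ 513.7 -221.1] rect 513.6 -221.0 size 6.2 24.1 ang 8.9
lock
px [323.8 216.7] centroid [ 539.3 -193.7] rect 542.5 -195.1 size 13.2 39.2 ang 85.3
 07  07  07  07  07  07  07  07  07  07  07  07  07  07  07  07  07  07  07  07  07  07  07  07  07  07  07  07
 07  07  07  07  07  07  07  07  07  07  07  08  07  07  07  07  07  07  07  07  08  07  07  07  07
[... 5264 characters left out ...]
  14  16  17  18  19
 11  11  11  11  11  11  11  11  11  11  10  10  11  13  15  15  15  16  15  14  12  17  25  25  17  13  14  14  16  22  24  25  25  25
 11  11  11  11  11  11  11  11  11  11  10  10  10  12  15  15  15  15  14  14  12  13  24  25  24  18  18  17  23  25  25  25  25  25
 11  11  11  11  11  11  11  11  11  11  10  10  10  11  13  14  14  14  14  19  21  15  22  25  25  25  25  24  23  24  24  24  23  21
 12  12  11  11  11  11  11  11  11  11  10  10  10  10  12  14  14  13  14  25  25  23  21  24  24  24  22  18  16  14  13  13  15  18
 11  11  11  11  11  11  11  11  11  10  11  10  10  10  10  12  13  13  13  18  22  17  19  23  21  13  11  11  16  17  13  15  16  23
```

Plate 1 stands upright against the padlock: the scene crop shows its white top band just in front of the yellow. Next is a trial push on the jaw with closed fingers.

Call:
drive_tool --pt "0 0 0 -0.25 -0.9 0 0" --pt "0 0 0 -0.25 -1.3 -0.8 0" --pt "0 0 0 -0.25 -1.3 -1.8 0" --pt "0 0 0 -0.25 -1.3 -2.6 0" --pt "0 0 0 -0.25 -1.3 -3 0"

```text
clock: 22.9
position: [0.5247, -0.1319, 0.0272]
ee_rot: [-2.02, -2.403, 0.004]
force: [0.2, -0.1, 0.3]
width: 0.004
gripper_force: 0.0
```

Call:
drive_tool --pt "0 0 0 0 0 0 0" --pt "0 0 0 0.01 -0.08 0 0" --pt "0 0 0 0.02 -0.14 0 0"

```text
clock: 23.2
position: [0.528, -0.1364, 0.0308]
ee_rot: [2.018, 2.406, 0.001]
force: [0.2, 2.4, -1.8]
width: 0.003
gripper_force: 1.3
```

```bash
python3 st.py
```

```text
t 23.2 p [ 528.  -136.4   30.8] yaw 10.03 |e| 179.9 0.0008408186376913134 vise xy -3.1 71.7 F [ 0.2  2.4 -1.8] w 0.003
```

Call:
drive_tool --pt "0 0 0 0.02 -0.1 0 0" --pt "0 0 0 0.03 -0.2 0 0" --pt "0 0 0 0.04 -0.26 0 0"

```text
clock: 23.5
position: [0.5296, -0.146, 0.0303]
ee_rot: [2.017, 2.407, 0.002]
force: [-0.6, 3.8, 2.3]
width: 0.004
gripper_force: 2.1
```

Call:
drive_tool --pt "0 0 0 0.01 -0.05 0 0" --pt "0 0 0 0.02 -0.1 0 0"

```text
clock: 23.7
position: [0.53, -0.1487, 0.0298]
ee_rot: [-2.016, -2.408, -0.002]
force: [-2.0, 11.5, 9.0]
width: 0.004
gripper_force: 5.8
```

```bash
python3 st.py
```

```text
t 23.7 p [ 530.  -148.7   29.8] yaw 10.12 |e| 180.0 -0.0017820116340835784 vise xy -3.2 59.3 F [-2.  11.5  9. ] w 0.004
```

The jaw travelled about 13 mm and hit its own stop with the stack still slack (geometry leaves about 4 mm). One plate is not enough, so I'll fetch the second, taking the middle one in the rack.

Call:
drive_tool --pt "0 0 0 -0.05 0.3 0 0" --pt "0 0 0 -0.1 0.6 0.3 0" --pt "0 0 0 -0.1 0.8 1.4 0.3" --pt "0 0 0 0 1.6 2.4 0.5" --pt "0 0 -1 0 2.7 2.6 0.65"

```text
clock: 24.2
position: [0.5322, -0.0435, 0.1384]
ee_rot: [2.123, 2.307, 0.006]
force: [1.6, 0.7, 0.5]
width: 0.219
gripper_force: 0.0
```

Call:
drive_tool --pt "0 0 -0.7 0.05 1.1 0 0.65" --pt "0 0 -1.4 0.1 2.2 0 0.65" --pt "0 0 -2.1 0.15 3.3 0 0.65" --pt "0 0 -2.8 0.2 4.4 0 0.65" --pt "0 0 -3.12 0.24 5.1 -0.3 0.65"

```text
clock: 24.7
position: [0.5395, 0.1668, 0.1233]
ee_rot: [2.414, 2.01, 0.006]
force: [0.7, 0.1, -0.2]
width: 0.625
gripper_force: 0.0
```

Call:
drive_tool --pt "0 0 0 0 0.1 -0.5 0.65" --pt "0 0 0 0 0.1 -0.8 0.65" --pt "0 0 0 0 0.1 -0.8 0.65"

```text
clock: 25.0
position: [0.5379, 0.1651, 0.0884]
ee_rot: [-2.416, -2.008, 0.005]
force: [0.1, -1.2, 0.9]
width: 0.649
gripper_force: 0.0
```

```bash
python3 st.py
```

```text
t 25.0 p [537.9 165.1  88.4] yaw -10.54 |e| 180.0 0.0054112516422465595 vise xy 58.6 367.1 F [ 0.1 -1.2  0.9] w 0.649
```

Call:
drive_tool --pt "0 0 0 0.04 0.05 -0.5 0.65" --pt "0 0 0 0.04 0.05 -0.95 0.65" --pt "0 0 0 0.04 0.05 -1.08 0.65" --pt "0 0 0 0.04 0.05 -1.08 0.65" --force 15

```text
clock: 25.4
position: [0.5408, 0.167, 0.0465]
ee_rot: [2.417, 2.006, -0.002]
force: [0.2, -0.5, 0.5]
width: 0.648
gripper_force: 0.0
```

```bash
python3 st.py
```

```text
t 25.4 p [540.8 167.   46.5] yaw -10.62 |e| 180.0 -0.0017539469096454234 vise xy 61.8 368.4 F [ 0.2 -0.5  0.5] w 0.648
```

Call:
drive_tool --pt "0 0 0 0 0 -0.06 0.5" --pt "0 0 0 0 0 -0.06 0.3" --pt "0 0 0 0 0 -0.06 0.2" --pt "0 0 0 0 0 -0.06 0.2" --pt "0 0 0 0 0 -0.06 0.2"

```text
clock: 25.9
position: [0.5412, 0.1683, 0.0445]
ee_rot: [2.416, 2.008, 0.001]
force: [-0.8, 0.4, 5.4]
width: 0.429
gripper_force: 15.0
```

Call:
drive_tool --pt "0 0 0 0 0 0 0.2" --pt "0 0 0 0 0 0.3 0.2" --pt "0 0 0 0 0 1 0.2" --pt "0 0 0 0 0 1.7 0.2" --pt "0 0 0 0 0 1.8 0.2" --force 40

```text
clock: 26.4
position: [0.5428, 0.1686, 0.1196]
ee_rot: [2.415, 2.007, 0.008]
force: [-0.1, 0.1, 0.1]
width: 0.422
gripper_force: 40.0
```

```bash
python3 st.py
python3 - <<'E'
from m import *
d=shot('top','t6')
for z in(.06,): print('vise',z);rects(d,(296,200,342,234),z,lambda b:b.min(2)>238)
print('lock');rects(d,(276,195,346,240),.048,lambda b:(b[...,0]-b[...,2]>90))
q=d['pixels'][206:230,302:336].astype(int)
print('\n'.join(' '.join(('Y%02d'%(v[0]//10) if v[0]-v[2]>60 else '%3d'%(v.mean())) for v in r) for r in q))
E
```

```text
t 26.4 p [542.8 168.6 119.6] yaw -10.54 |e| 179.9 0.007570398552757245 vise xy 64.0 369.7 F [-0.1  0.1  0.1] w 0.422
vise 0.06
px [313.9 207.4] centroid [ 564.6 -163.7] rect 565.2 -166.6 size 7.0 112.7 ang 10.4
px [328.6 215.4] centroid [ 542.8 -205.5] rect 542.9 -205.4 size 45.5 15.8 ang 9.9
px [319.9 216.4] centroid [ 539.3 -180.9] rect 539.2 -181.0 size 38.8 9.8 ang 9.3
px [309.9 218.3] centroid [ 533.5 -152.5] rect 533.9 -152.4 size 46.0 17.9 ang 10.3
px [325.6 226.2] centroid [ 512.  -197.3] rect 511.8 -197.2 size 19.1 11.6 ang 51.1
px [334.  225.7] centroid [ 513.7 -221.2] rect 513.6 -221.1 size 6.2 24.4 ang 8.9
px [309.1 229.8] centroid [ 500.8 -150.7] rect 500.9 -150.3 size 6.5 77.8 ang 10.0
lock
px [323.6 215.3] centroid [ 543.5 -193. ] rect 543.4 -192.9 size 39.8 11.5 ang 11.7
227 227 227 227 224 216 189 186 196 201 209 212 223 243 248 247 249 253 254 254 254 249 243 233 226 223 235 246 237 231 224 205 187 180
194 189 188 186 203 210 221 241 247 249 252 253 253 252 252 252 253 253 252 251 246 212 183 194 207 199 198 207 195 173 173 172 172 173
224 242 244 245 253 253 252 25
[... 2261 characters left out ...]
 148 171 174 185 195
180 178 178 182 176 157 243 254 250 251 254 255 246 185 180 181 151  99  96 133 153 173 252 255 183 140 153 151 164 222 248 251 255 255
172 166 179 181 179 160 210 255 255 255 233 210 190 175 173 177 172 162 170 180 159 142 246 255 241 187 187 179 233 255 255 255 255 255
162 156 177 179 179 169 152 184 200 152 113 134 177 186 196 219 222 220 246 255 248 169 229 252 254 255 255 247 233 244 249 243 230 216
162 152 172 171 174 171 171 186 189 179 185 230 251 252 255 255 255 255 255 255 255 234 215 244 244 239 224 190 163 149 136 140 157 189
172 184 201 191 196 204 239 255 255 255 255 255 255 254 254 254 254 250 235 236 226 175 193 236 216 140 119 123 166 177 136 154 166 234
```

The top view shows plate 1 upright at vise x 0.4 and y 25.9 mm, flush with the padlock. The free gap runs from 29.9 to 46.1 mm. I'll bring plate 2 to y≈39.

Call:
drive_tool --pt "0 0 0.5 0 -0.8 0 0.2" --pt "0 0 1.2 -0.05 -1.9 0 0.2" --pt "0 0 2 -0.05 -3 0 0.2" --pt "0 0 2.8 -0.1 -4.1 0 0.2" --pt "0 0 3.5 -0.1 -5.2 0 0.2"

```text
clock: 26.95
position: [0.5358, -0.0415, 0.1152]
ee_rot: [-2.078, -2.355, 0.002]
force: [1.1, 0.3, -0.4]
width: 0.423
gripper_force: 40.0
```

Call:
drive_tool --pt "0 0 0.3 -0.05 -1 0 0.2" --pt "0 0 0.59 -0.09 -2 0 0.2" --pt "0 0 0.59 -0.09 -2.8 0 0.2" --pt "0 0 0.59 -0.09 -3.15 0 0.2" --pt "0 0 0.59 -0.09 -3.15 0 0.2"

```text
clock: 27.45
position: [0.5325, -0.1681, 0.1154]
ee_rot: [-2.025, -2.401, 0.002]
force: [-0.3, 1.1, -1.5]
width: 0.422
gripper_force: 40.0
```

Call:
drive_tool --pt "0 0 0 0 0 -0.1 0.2" --pt "0 0 0 0 0 -0.2 0.2" --pt "0 0 0 0 0 -0.2 0.2"

```text
clock: 27.75
position: [0.533, -0.1638, 0.1071]
ee_rot: [-2.017, -2.406, 0.0]
force: [0.7, 1.1, 0.4]
width: 0.421
gripper_force: 40.0
```

```bash
python3 st.py
```

```text
t 27.75 p [ 533.  -163.8  107.1] yaw 10.07 |e| 179.9 0.0004344753884693587 vise xy -2.8 43.9 F [0.7 1.1 0.4] w 0.421
```

Call:
drive_tool --pt "0 0 0 0 0 0 0.2" --pt "0 0 0 0 0 0 0.2"

```text
clock: 27.95
position: [0.5335, -0.1652, 0.108]
ee_rot: [-2.02, -2.406, -0.0]
force: [-0.4, -0.3, -1.3]
width: 0.422
gripper_force: 40.0
```

```bash
python3 st.py
```

```text
t 27.95 p [ 533.5 -165.2  108. ] yaw 9.98 |e| 180.0 -4.736353336214691e-06 vise xy -2.6 42.4 F [-0.4 -0.3 -1.3] w 0.422
```

Call:
drive_tool --pt "0 0 0 0.01 -0.07 0 0.2" --pt "0 0 0 0.01 -0.07 -0.1 0.2" --pt "0 0 0 0.01 -0.07 -0.25 0.2" --pt "0 0 0 0.01 -0.07 -0.3 0.2" --pt "0 0 0 0.01 -0.07 -0.3 0.2"

```text
clock: 28.45
position: [0.5333, -0.1686, 0.0953]
ee_rot: [-2.02, -2.404, 0.001]
force: [-0.5, 0.5, -0.4]
width: 0.42
gripper_force: 40.0
```

```bash
python3 st.py
```

```text
t 28.45 p [ 533.3 -168.6   95.3] yaw 9.92 |e| 179.9 0.0010560791747285972 vise xy -3.3 39.2 F [-0.5  0.5 -0.4] w 0.42
```

Bottom edge is at 57 mm, aligned at y 39.2. Lowering in steps while watching the force.

Call:
drive_tool --pt "0 0 0 0.02 0.01 -0.12 0.2" --pt "0 0 0 0.02 0.01 -0.24 0.2" --pt "0 0 0 0.02 0.01 -0.3 0.2" --pt "0 0 0 0.02 0.01 -0.3 0.2"

```text
clock: 28.85
position: [0.5341, -0.1682, 0.0834]
ee_rot: [-2.02, -2.405, 0.001]
force: [0.1, 0.5, -0.6]
width: 0.419
gripper_force: 40.0
```

```bash
python3 st.py
```

```text
t 28.85 p [ 534.1 -168.2   83.4] yaw 9.92 |e| 179.9 0.0009241925787160371 vise xy -2.4 39.4 F [ 0.1  0.5 -0.6] w 0.419
```

Already 7 mm below the jaw top with no contact. Continuing down.

Call:
drive_tool --pt "0 0 0 0 0 -0.15 0.2" --pt "0 0 0 0 0 -0.3 0.2" --pt "0 0 0 0 0 -0.45 0.2" --pt "0 0 0 0 0 -0.58 0.2" --pt "0 0 0 0 0 -0.65 0.2"

```text
clock: 29.35
position: [0.5342, -0.1682, 0.0572]
ee_rot: [-2.02, -2.405, 0.001]
force: [-0.3, 0.4, 0.2]
width: 0.422
gripper_force: 40.0
```

Call:
drive_tool --pt "0 0 0 0 0 -0.03 0.2" --pt "0 0 0 0 0 -0.05 0.2"

```text
clock: 29.55
position: [0.5345, -0.1683, 0.0558]
ee_rot: [-2.021, -2.405, 0.0]
force: [0.7, -0.4, -0.3]
width: 0.421
gripper_force: 40.0
```

```bash
python3 st.py
```

```text
t 29.55 p [ 534.5 -168.3   55.8] yaw 9.93 |e| 180.0 0.0001874190941449624 vise xy -2.0 39.3 F [ 0.7 -0.4 -0.3] w 0.421
```

Call:
drive_tool --pt "0 0 0 0 0 -0.04 0.2" --pt "0 0 0 0 0 -0.06 0.2"

```text
clock: 29.75
position: [0.5346, -0.1683, 0.0536]
ee_rot: [2.021, 2.405, 0.0]
force: [0.1, -0.2, -1.5]
width: 0.419
gripper_force: 40.0
```

Call:
drive_tool --pt "0 0 0 0 0 0 0.45" --pt "0 0 0 0 0 0 0.55" --pt "0 0 0 0 0 0 0.6" --pt "0 0 0 0 0 0.2 0.6" --pt "0 0 0 0 0 0.6 0.6" --force 10

```text
clock: 30.25
position: [0.5337, -0.168, 0.0774]
ee_rot: [-2.02, -2.404, 0.002]
force: [0.3, -0.1, -0.1]
width: 0.6
gripper_force: 0.0
```

Call:
drive_tool --pt "0 0 0 0 0 0.8 0.5" --pt "0 0 0 0 0.5 1.6 0.2" --pt "0 0 0 -0.1 1.5 1.8 0" --pt "0 0 0 -0.2 2.6 1.8 0" --pt "0 0 0 -0.2 3.6 1.8 0"

```text
clock: 30.75
position: [0.5263, -0.0226, 0.1509]
ee_rot: [2.021, 2.404, 0.002]
force: [0.7, 0.5, -0.3]
width: 0.211
gripper_force: 0.0
```

```bash
python3 st.py
python3 - <<'E'
from m import *
d=shot('top','t7')
for z in(.06,): print('vise',z);rects(d,(296,200,342,234),z,lambda b:b.min(2)>238)
print('lock');rects(d,(276,195,346,240),.048,lambda b:(b[...,0]-b[...,2]>90))
q=d['pixels'][206:228,302:332].astype(int)
print('\n'.join(' '.join(('Y%02d'%(v[0]//10) if v[0]-v[2]>60 else '%3d'%(v.mean())) for v in r) for r in q[::2]))
E
```

```text
t 30.75 p [526.3 -22.6 150.9] yaw 9.9 |e| 180.0 0.0020000115122359857 vise xy 14.9 184.2 F [ 0.7  0.5 -0.3] w 0.211
vise 0.06
px [314.7 207.3] centroid [ 565.  -165.9] rect 565.4 -168.2 size 7.0 109.2 ang 10.4
px [328.6 215.4] centroid [ 542.8 -205.5] rect 542.9 -205.4 size 45.5 15.9 ang 9.7
px [317.9 216.8] centroid [ 538.  -175.3] rect 538.0 -175.2 size 39.3 21.4 ang 8.9
px [309.8 218.3] centroid [ 533.4 -152.3] rect 533.7 -152.2 size 45.8 17.5 ang 10.0
px [325.6 226.3] centroid [ 511.5 -197.3] rect 512.1 -196.3 size 18.6 15.2 ang 40.6
px [334.  225.7] centroid [ 513.7 -221.1] rect 513.6 -221.1 size 6.3 23.7 ang 8.7
px [309.1 229.8] centroid [ 500.9 -150.9] rect 501.0 -150.4 size 6.5 78.1 ang 9.9
lock
px [323.6 215.3] centroid [ 543.5 -193. ] rect 543.5 -192.9 size 39.9 11.7 ang 12.0
227 227 227 227 225 214 191 184 195 200 207 212 221 243 248 247 249 253 254 254 254 249 243 233 226 223 236 246 238 230
223 241 243 246 253 253 252 252 251 251 252 253 252 245 245 239 230 221 213 208 196 170 163 252 255 253 253 254 249 180
253 251 242 231 230 226 218 214 223 219 180 181 201 231 232 218
[... 316 characters left out ...]
 255 250 248 248 249 253 163 242 252 249 250 214 250 250 250 Y24 Y24 Y24 Y24 247 249 247 248 249 255
179 176 181 171 169 255 250 248 247 249 253 212 162 252 251 251 166 248 249 250 Y24 Y24 Y24 Y24 Y24 248 248 248 249 253
164 177 178 178 163 233 254 249 247 248 250 255 166 252 250 250 238 247 249 249 250 Y24 Y24 Y24 Y24 248 249 248 248 251
174 178 178 180 164 154 254 250 248 248 250 252 154 242 253 251 252 209 254 253 252 Y24 Y23 Y22 Y19 244 254 250 251 254
167 175 177 181 170 159 255 251 248 248 250 255 216 148 211 240 195 110 136 178 185 215 253 254 154 141 182 207 160 147
168 165 179 177 178 159 207 255 255 255 233 209 163  96 121 166 172 162 168 181 159 140 247 255 241 186 186 180 235 255
```

Both plates stand upright side by side in the gap. Next is the final push with closed fingers.

Call:
drive_tool --pt "0 0 0 0 -1 0 0" --pt "0 0 0 0 -2 -0.3 0" --pt "0 0 0 0 -2.55 -1 0" --pt "0 0 0 0 -2.55 -1.9 0" --pt "0 0 0 0 -2.55 -2.7 0"

```text
clock: 31.3
position: [0.5266, -0.1278, 0.041]
ee_rot: [2.023, 2.402, 0.0]
force: [-0.4, 0.0, 0.2]
width: 0.006
gripper_force: 0.0
```

Call:
drive_tool --pt "0 0 0 0 0 -0.3 0" --pt "0 0 0 0 0 -0.3 0" --pt "0 0 0 0 0 -0.3 0"

```text
clock: 31.6
position: [0.5273, -0.1264, 0.0307]
ee_rot: [2.02, 2.405, 0.001]
force: [0.1, -0.1, -0.2]
width: 0.007
gripper_force: 0.0
```

```bash
python3 st.py
```

```text
t 31.6 p [ 527.3 -126.4   30.7] yaw 9.94 |e| 179.9 0.0008414308626733316 vise xy -2.0 81.8 F [ 0.1 -0.1 -0.2] w 0.007
```

Call:
drive_tool --pt "0 0 0 0.01 -0.1 -0.1 0" --pt "0 0 0 0.03 -0.2 -0.1 0" --pt "0 0 0 0.05 -0.3 -0.1 0" --pt "0 0 0 0.06 -0.38 -0.1 0" --pt "0 0 0 0.06 -0.4 -0.1 0"

```text
clock: 32.1
position: [0.5295, -0.1422, 0.026]
ee_rot: [2.02, 2.405, 0.001]
force: [1.0, 5.1, 2.6]
width: 0.003
gripper_force: 1.9
```

Call:
drive_tool --pt "0 0 0 0.01 -0.04 0 0" --pt "0 0 0 0.01 -0.08 0 0"

```text
clock: 32.3
position: [0.5298, -0.1447, 0.0257]
ee_rot: [-2.02, -2.406, -0.001]
force: [1.3, 12.6, 5.8]
width: 0.009
gripper_force: 7.0
```

```bash
python3 st.py
```

```text
t 32.3 p [ 529.8 -144.7   25.7] yaw 9.98 |e| 180.0 -0.001394672874778652 vise xy -2.7 63.3 F [ 1.3 12.6  5.8] w 0.009
```

The jaw nips at y 63.3 mm with 12.6 N, about 4 mm short of its stop (59.3). I'll press more firmly.

Call:
drive_tool --pt "0 0 0 0.01 -0.04 0 0" --pt "0 0 0 0.02 -0.08 0 0" --pt "0 0 0 0.02 -0.08 0 0"

```text
clock: 32.6
position: [0.5298, -0.1447, 0.0257]
ee_rot: [-2.014, -2.405, -0.003]
force: [-3.3, 15.2, 11.4]
width: 0.005
gripper_force: 7.9
```

```bash
python3 st.py
```

```text
t 32.6 p [ 529.8 -144.7   25.7] yaw 10.11 |e| 179.8 -0.003476511710842291 vise xy -2.7 63.4 F [-3.3 15.2 11.4] w 0.005
```

Call:
drive_tool --pt "0 0 0 0.01 -0.06 0.02 0" --pt "0 0 0 0.02 -0.13 0.04 0" --pt "0 0 0 0.02 -0.13 0.04 0" --pt "0 0 0 0.02 -0.13 0.04 0"

```text
clock: 33.0
position: [0.5296, -0.1447, 0.0258]
ee_rot: [-2.006, -2.405, -0.006]
force: [-0.9, 28.7, 0.1]
width: 0.005
gripper_force: 14.3
```

```bash
python3 st.py
python3 - <<'E'
from m import *
s=shot('scene','s20');d=shot('top','t8')
print('lock');rects(d,(276,195,346,240),.048,lambda b:(b[...,0]-b[...,2]>90))
u=w2px(s,[.54,-.18,.045])[0].astype(int)
q=s['pixels'][u[1]-14:u[1]+14,u[0]-16:u[0]+16].astype(int)
print('\n'.join(' '.join(('Y%02d'%(v[0]//10) if v[0]-v[2]>40 else ' %02d'%(v.mean()//10)) for v in r) for r in q))
q=d['pixels'][206:230,302:336].astype(int)
print('\n'.join(' '.join(('Y%02d'%(v[0]//10) if v[0]-v[2]>60 else '%3d'%(v.mean())) for v in r) for r in q[::2]))
E
```

```text
t 33.0 p [ 529.6 -144.7   25.8] yaw 10.32 |e| 179.4 -0.006433094685381822 vise xy -2.9 63.3 F [-0.9 28.7  0.1] w 0.005
lock
 08  07  07  07  07  07  07  07  07  07  08  08  08  07  06  06  06  06  06  06  05  05  04  05  06 Y09 Y11 Y12 Y11 Y10 Y09  06
 07  07  07  07  07  07  07  07  07  07  07  07  08  07  07  07  07  06  05  05  04  04  05  06 Y10 Y11 Y11 Y10  07  06  05  05
 06  07  07  07  07  07  07  07  08  07  07  07  07  07  07  07  06  05  05  04  04  04  05  07 Y10 Y10  07  07  06  06  06  06
 05  05  06  07  07  07  07  07  07  07  07  07  07  07  07  07  06  05  05  04  04  04  04  05  07 Y10  08  07  07  07  06  06
 06  05  05  05  06  07  07  07  07  07  07  07  07  07  07  07  06  05  04  04  04  04  04  06 Y12 Y16 Y15  09  07  06  05  05
 10  08  06  05  05  05  07  07  07  07  07  07  07  07  06  06  05  05  05  04  04  04  05  08 Y14 Y18 Y17 Y13  07  05  05  04
 13  12  11  08  07  06  05  05  06  07  07  07  07  06  05  05  05  07  07  07  06  07  08  11  13  14 Y15 Y13  07  05  04  04
 15  15  14  13  11  09  07  06  05  05  06  06  05  05  06  07  08  10  12  11 
[... 3539 characters left out ...]
 106 108 104 106 105
105  95  91  97  96  99 101 101 102 105 105 105 105 107 107 106 106 107 108 109 108 108 108 106 106 109 107 108 106 108 104 106 105 104
 91  92  96  95 100  99 102 104 101 103 103 106 105 108 107 108 106 107 108 109 108 106 108 106 106 108 106 105 107 107 105 105 103 105
 91  94  94  98 100 101 102 102 104 104 104 106 105 106 105 107 106 108 107 109 107 107 108 105 108 107 107 107 104 105 106 104 105 103
 92  92  96  97  99 100 102 102 102 104 104 104 106 105 106 107 107 108 107 106 107 109 107 107 108 107 108 107 107 104 106 103 102 104
 93  95  96  98  98 100 100 102 102 105 102 105 106 104 108 109 107 108 106 108 107 107 105 107 110 107 105 106 106 105 106 104 104 103
```

The force holds at 28.7 N with no jaw movement, so the stack is nipped short of the stop. I'll hand in.

```bash
python3 -c "
from cell import arm
print(arm.sign_off())"
```

```text
the job is handed in; nothing more can be done
None
```

I handed the job in with two plates upright between padlock and jaw, the third still in the rack, and the stack held at about 29 N roughly 4 mm short of the jaw's stop; my first try tipped the padlock, so I stood it back up and parked that plate briefly on the bench, and I have no clear picture of the final hold.

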